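# Clear up after a fan swap: post the failed fans, rack the tools

### The arm

A 6-joint arm with a two-finger parallel gripper is mounted at the origin on a cart in front of the work surface, level with it; the furniture and walls round the work are solid. World frame = base frame: x ahead of the robot, y to its left, z up, the work surface at z = 0. Lengths are in mm, angles in rad, forces in N, time in s.
With the tool pointing down it reaches from about 350 to 875 mm from the base axis. Payload 4.2 kg.
Tool frame: the origin (TCP) lies on the mounting face of the last link; the fingertips stand 173 mm ahead of it and the grasp point (between the pads) lies grip_point_offset ahead of it (grip_point_offset is the distance from the TCP to the grasp point, in mm); z points along the fingers, y is the line along which they close (so a half turn about z gives the same grasp; the last joint's range is limited). The gripper opens to 85 mm and grips with 20 to 120 N. Pads are 22 mm wide; open, the fingers measure 114 mm over their backs; the gripper's body (76 mm by 85 mm) begins 54 mm behind the grasp point. The pads swing forward as they close: fully open they stand 13 mm farther back than shut.
Start: joints at [1.425, 0.385, 0.008, 0, -1.194, -0.259], TCP at [246.114, 574.481, 404.712] pointing down, gripper open.
Joint ranges: [-3.14, 3.14], [-1.21, 2.06], [-1.07, 1.41], [-3.16, 2.05], [-2.99, -0.16], [-3.1, 3.1]. Speed limits (rad/s): [2.79, 2.79, 3.14, 3.14, 3.14, 3.14].

### API

Orientations are given as a unit quaternion [x, y, z, w].
In Python, from bench import read_state, get_image, job_done, recognise, place_of, grip_point_offset gives the robot as it stands. The module is installed in compiled form; this text tells all that it offers.
- The arm moves only by the tool carry_out, never from a script. Its arguments are lists of equal length, an entry for each row: "slide": the shift along the tool's x, y, z in m, a list of three; "roll": the turn about the tool's z in degrees; "claw": the finger opening in m, from 0 to 0.0854. A call has 1 to 8 rows; each row is the pose to reach, as a shift and turn from the pose commanded when the call began, along the tool's axes at that moment; what a row does not reach only later rows make up. A row lasts 1/8 s, in which the tool goes at most 62.5 mm and 10.7 degrees, less where a joint would pass 70% of its speed; a pose out of reach is approached as far as the arm can. A call with a gripper value outside its range is refused whole. The fingers move at their own pace and stop on an object; the grip force is fixed at half the most. Time passes only in rows, so rows that repeat a pose let the fingers close. It gives the time, the measured TCP pose, the force, the opening and the grip force at its end, in the units of the state.
- read_state(): the state, without advancing time (a new reading comes with each control period).
- get_image(name): name is "side" or "top"; returns a dict with "img" (384x512x3 uint8, red, green, blue), "z_map" (384x512 float32, mm along the optical axis (not along the pixel's ray), 0 where there is no reading), "mtx" (3x3 intrinsics, pixels), "world_from_camera" (4x4, takes a point from camera to world coordinates). Camera axes: x right, y up, looking along -z (the intrinsics and any distortion apply to the point x, -y, -z); pixel columns grow to the right and rows downward; lengths in mm; the calibration is good to about 2 mm. A picture is of the moment at which its call begins.
- job_done(): hands the job in; it is judged then, once.
Trained networks look in a picture, given as the dict that the camera call returned (one of the last four; its "shot" number tells which), for a name from the list of things; names that differ only in an ending like _2 or _b are one class to them, and where a whole thing is asked for, a point or a joint stands for the part that bears it (a point fixed in the world has none). Each returns a list of dicts, best first, with "conf" (0 to 1); they miss things now and then, are a little off and sometimes report something else, mostly with a low value. They report only what shows in the picture. A call takes as long as a camera call.
- recognise(picture, thing): "at" ([column, row] in pixels, amid what is visible of it).
- place_of(picture, thing): "at" ([column, row] in pixels: a listed point, or the origin of a listed thing).
The state is a dict: "clock": time; "joints": joint angles; "joint_vel": joint speeds; "joint_efforts": joint torques, N m; "position": TCP position; "ee_rot": TCP orientation; "contact_force": force on the tool from outside, world axes, zero at the start; "wrist_torque": the same for the moment, N m; "gripper_width": finger opening in mm; "grasp_force": force on a finger pad.
Only numpy, scipy, OpenCV 4.12 (cv2) and the standard library are available. Lean on these libraries where they do the work, as an engineer would, in place of code of your own. Each camera call takes 0.05 s, during which the arm holds its last target. There are 200 camera calls.

### The job

The fan swap is finished: push every failed black fan lying on the bench along the raised lane and in through the sprung yellow flap of the returns box, so that it drops into the bin and the flap swings fully shut behind it. Stand each spudger or pair of tweezers left on the bench upright in the grey tool caddy (any bay, leaning on the rim is fine), and leave the tape roll and the screwdriver where they are.

Things in the scene. Friction and masses are not known exactly. Their poses are not given: they have to be found in the camera images.
- returns_box: Fixed grey returns box, 104 mm wide (y), clear sides. Origin on the bench surface under the middle of the flap plane; x points into the box, away from the robot; z up. Raised solid lane in front (x -115 to 0 mm). Doorway at x 0 to 8 mm, 84 mm wide, its header's underside 51 mm above the lane, its top 203 mm above the bench. Catch bin behind it, x 0 to 186 mm, roofed at 198 mm.
- lane (a point): Middle of the lane's top face: 60 mm in front of the flap plane, 140 mm above the bench. Lane 80 mm wide between two rails 10 mm high; its robot-side end is open.
- bin_floor (a point): Middle of the catch bin's open floor, 124 mm behind the flap plane, 4 mm above the bench. The lane ends in a straight sill at the flap plane; a slick white slide (45 degrees down, 60 mm long in x) begins there and drops the fans on to the floor, so a fan tips and slides in once pushed well over the sill, surely when its rear edge is at the flap plane.
- flap (a joint): Yellow dust flap, 80 x 46 mm, 3 mm thick, hinged along its top edge 189 mm above the bench: 0 hanging shut, grows (rad) as its lower edge swings into the box, up to 1.45; it cannot swing outward. Slick; a weak spring (under 1 N at the lower edge) shuts it.
- tool_caddy: Fixed grey tool caddy, 56 (x) by 142 mm (y), 80 mm high: three open-topped bays side by side at y = -46, 0, +46 mm, each 48 (x) by 42 mm (y) inside, walls and floor 4 mm. Origin at the centre of its underside, x away from the robot, z up. Tools stand leaning on the rim, up to about 35 degrees. A blue cabinet 158 mm high stands 40 to 80 mm behind.
- fan_1_centre (a point): Centre (half-way up) of a loose failed fan: black square frame 60 x 60 x 20 mm lying flat, x and y along its sides, z through its thickness, 0.09 kg. May be absent.
- fan_2_centre (a point): Centre (half-way up) of a loose failed fan: black square frame 60 x 60 x 20 mm lying flat, x and y along its sides, z through its thickness, 0.09 kg. May be absent.
- fan_3_centre (a point): Centre (half-way up) of a loose failed fan: black square frame 60 x 60 x 20 mm lying flat, x and y along its sides, z through its thickness, 0.09 kg. May be absent.
- fan_4_centre (a point): Centre (half-way up) of a loose failed fan: black square frame 60 x 60 x 20 mm lying flat, x and y along its sides, z through its thickness, 0.09 kg. May be absent.
- black_spudger_centre (a point): Centre (half-way up) of a loose tool lying flat: black plastic spudger, a flat bar 140 mm long along its own y, 11 mm wide (x), 8 mm thick (z), 0.025 kg; either end may point down in the caddy. May be absent.
- blue_spudger_centre (a point): Centre (half-way up) of a loose tool lying flat: blue plastic spudger, a flat bar 122 mm long along its own y, 12 mm wide (x), 8 mm thick (z), 0.025 kg; either end may point down in the caddy. May be absent.
- tweezers_centre (a point): Centre (half-way up) of a loose tool lying flat: steel tweezers, rigid and closed, 124 mm long along their own x, 12 mm wide (y), 9 mm thick (z), narrowing to a point at -x, 0.025 kg; either end may point down in the caddy. May be absent.
- tape_roll: bystander: small amber tape roll, 66 mm across, 8 mm high, loose
- red_screwdriver: bystander: red screwdriver, 160 mm, loose at the left edge

How it is judged:
By the outcome, as a careful person would: the job done as asked, in the order asked, and still so for the second after the job is handed in, with the robot touching nothing.
Of fan_1, fan_2, fan_3, fan_4 only 3 to 4 are there at a start; the rules pass over those that are not, and their reading is None.
Of black_spudger, blue_spudger, tweezers only 2 to 3 are there at a start; the rules pass over those that are not, and their reading is None.
At some moment in a run one of fan_1, fan_2, fan_3, fan_4 may be knocked a few centimetres aside while the robot is not near it.
Once in a run the grip may slacken for a moment while it holds something.
It also fails if it takes over 210 s, if anything falls off the work surface, if the arm or the gripper's body presses on something with over 40 N, if the wrist force passes 120 N, or if a joint passes its speed limit or range.

## Working session

There is one attempt and no reset: what is moved stays moved. The work goes in short steps, Python scripts to look and compute and a tool call to move; the robot and the scene stay as the last step left them, time stands still between calls to the robot, and variables do not carry over. Pictures are saved under pics/ and viewed, at most 14 in all, crops included, and the job is handed in when it is done.

Besides the shell and the picture viewer there is one more tool, called after "Request:" as name(argument=value, ...), one argument or row to a line, values as JSON. carry_out: Moves the arm, as the interface text tells. Its arguments: {"type":"object","properties":{"slide":{"type":"array"},"roll":{"type":"array"},"claw":{"type":"array"}},"required":["slide","roll","claw"]}

```bash
mkdir -p pics
cat > h.py <<'E'
import numpy as np, cv2
from bench import *
from scipy.spatial.transform import Rotation as R
def pt(p,uv,z=None):
    """pixel->world; using depth map or plane z"""
    K=p['mtx'];T=np.array(p['world_from_camera']);u,v=uv
    r=np.array([(u-K[0][2])/K[0][0],-(v-K[1][2])/K[1][1],-1.])
    if z is None:
        d=p['z_map'][int(round(v)),int(round(u))]; return T[:3,:3]@(r*d)+T[:3,3]
    w=T[:3,:3]@r; o=T[:3,3]; return o+w*(z-o[2])/w[2]
def cloud(p):
    K=p['mtx'];T=np.array(p['world_from_camera']);d=p['z_map'];v,u=np.indices(d.shape)
    c=np.stack([(u-K[0][2])/K[0][0]*d,-(v-K[1][2])/K[1][1]*d,-d],-1)
    w=c@T[:3,:3].T+T[:3,3]; w[d==0]=np.nan; return w
def save(p,n): cv2.imwrite('pics/'+n,p['img'][:,:,::-1])
E
python3 - <<'E'
from h import *
np.set_printoptions(precision=1,suppress=True)
s=read_state();print(s, grip_point_offset if not callable(grip_point_offset) else grip_point_offset())
for n in('top','side'):
    p=get_image(n);save(p,n+'0.png');print(n,p.keys(),p['mtx'],p['world_from_camera'])
    for t in['fan_1_centre','black_spudger_centre','blue_spudger_centre','tweezers_centre','returns_box','lane','tool_caddy','tape_roll','red_screwdriver','bin_floor']:
        try:
            for r in place_of(p,t):
                if r['conf']>.2: print(t,r['at'],round(r['conf'],2),pt(p,r['at']))
        except Exception as e: print(t,e)
E
```

```text
{'clock': 0.0, 'joints': array([ 1.4,  0.4,  0. , -0. , -1.2, -0.3]), 'joint_vel': array([-0., -0.,  0., -0., -0.,  0.]), 'joint_efforts': array([  0. , -39.2,  18.8,   4.2,  -0. ,   0. ]), 'position': array([246. , 574.3, 403.6]), 'ee_rot': array([ 1. , -0.2, -0. ,  0. ]), 'contact_force': array([-0.3,  0. ,  0.5]), 'wrist_torque': array([0., 0., 0.]), 'grasp_force': 0.0, 'gripper_width': 85.43004091190755} 154.70000000000002
top dict_keys(['img', 'z_map', 'mtx', 'world_from_camera', 'shot']) [[372.    0.  254.8]
 [  0.  372.  191.5]
 [  0.    0.    1. ]] [[   0.     1.    -0.1  353.4]
 [  -1.     0.    -0.    85.4]
 [  -0.     0.1    1.  1121.7]
 [   0.     0.     0.     1. ]]
fan_1_centre [290.4, 187.8] 0.74 [526.9  -6.5  16.3]
black_spudger_centre [190.1, 219.4] 0.61 [429.  294.8  -0.9]
blue_spudger_centre [381.2, 212.0] 0.69 [ 446.2 -235.6  139.3]
blue_spudger_centre [162.6, 220.7] 0.46 [423.4 376.    6.2]
tweezers_centre [206.3, 222.6] 0.43 [419.4 243.9   9.4]
returns_box [366.7, 195.9] 0.95 [ 487.  -195.5  150.3]
lane [379.4, 209.8] 0.65 [ 452.  -231.5  138.1]
tool_caddy [202.
[... 354 characters left out ...]
70.7]
 [   -0.2     0.6    -0.8 -1220.6]
 [    0.      0.8     0.6  1137.7]
 [    0.      0.      0.      1. ]]
fan_1_centre [274.5, 229.0] 0.63 [528.   -5.9  19.3]
black_spudger_centre [235.3, 182.4] 0.55 [427.  303.7   8.2]
blue_spudger_centre [234.1, 174.3] 0.57 [429.5 366.7   3.4]
tweezers_centre [237.5, 190.5] 0.56 [430.5 262.6  -2. ]
returns_box [230.6, 173.3] 0.68 [415.7 372.    6.2]
returns_box [232.7, 162.1] 0.39 [432.  433.1  19.5]
lane [261.7, 251.1] 0.92 [ 445.1 -224.4  137.4]
tool_caddy [276.3, 183.5] 0.9 [572.8 199.7  62.3]
tool_caddy [279.2, 207.8] 0.24 [568.9 114.8  12.1]
tape_roll [228.7, 224.9] 0.71 [373.5  62.6  -0.2]
red_screwdriver [231.9, 163.2] 0.68 [428.3 431.2  15.5]
```

Run:
```python
import cv2
a=cv2.imread('pics/top0.png')[80:300,120:420];cv2.imwrite('pics/top0c.png',cv2.resize(a,None,fx=2.6,fy=2.6,interpolation=cv2.INTER_CUBIC))
b=cv2.imread('pics/side0.png')[130:310,150:400];cv2.imwrite('pics/side0c.png',cv2.resize(b,None,fx=3.2,fy=3.2,interpolation=cv2.INTER_CUBIC))
```

```text
(no output)
```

View pics/top0c.png

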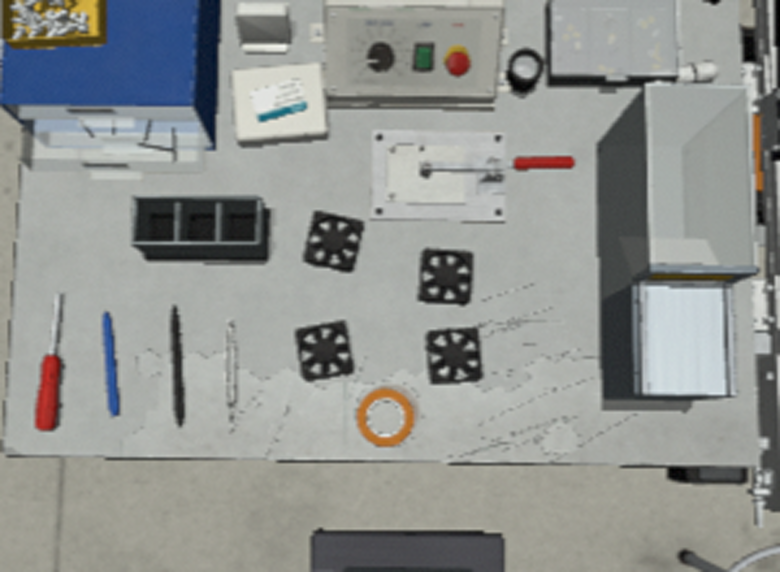

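View pics/side0c.png

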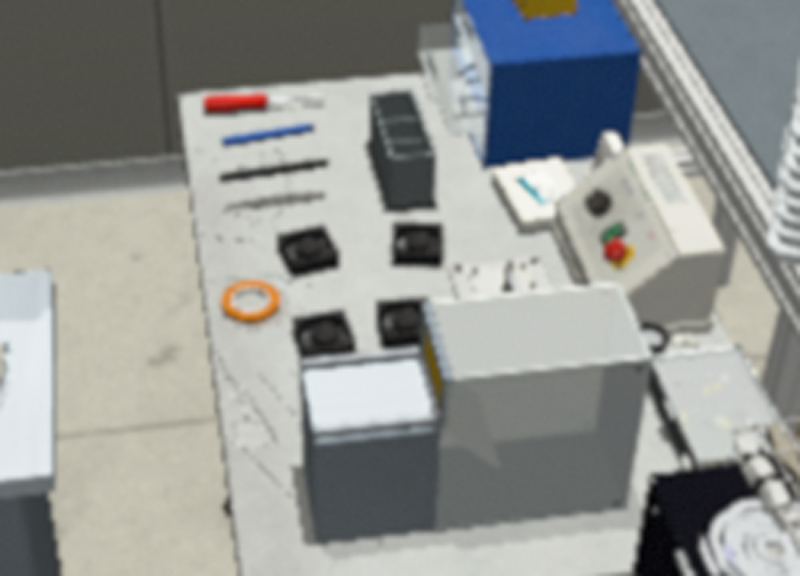

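```bash
cat >> h.py <<'E'
def rect(p,mask,z):
    """min-area rects (world xy at height z) of the mask's blobs"""
    out=[]
    for c in cv2.findContours(mask.astype(np.uint8),cv2.RETR_EXTERNAL,cv2.CHAIN_APPROX_NONE)[0]:
        if len(c)<12: continue
        w=np.array([pt(p,q[0],z)[:2] for q in c],np.float32)
        (x,y),(a,b),t=cv2.minAreaRect(w)
        if a<b: a,b,t=b,a,t+90
        out.append((round(x,1),round(y,1),round(a,1),round(b,1),round((t+90)%180-90,1)))
    return out
def fans(p):
    i=p['img'].astype(int);w=cloud(p)
    m=(i.max(2)<75)&(w[...,2]<45)&(w[...,0]>330)&(w[...,0]<600)&(w[...,1]<160)&(w[...,1]>-160)
    m=cv2.morphologyEx(m.astype(np.uint8),cv2.MORPH_CLOSE,np.ones((5,5)))
    return [r for r in rect(p,m,20 if p['mtx'][0][0]<400 else 12) if 40<r[2]<100 and r[3]>40]
E
python3 - <<'E'
from h import *
np.set_printoptions(precision=1,suppress=True)
p=get_image('top');w=cloud(p);i=p['img'].astype(int)
print('fans',fans(p))
for n,b,z in (('lane',(380,520,-300,-170,132,147),140),('boxtop',(480,720,-320,-150,190,215),200),('caddy',(500,640,150,340,70,90),80),('cab',(560,760,150,400,145,175),158)):
    m=(w[...,0]>b[0])&(w[...,0]<b[1])&(w[...,1]>b[2])&(w[...,1]<b[3])&(w[...,2]>b[4])&(w[...,2]<b[5])
    print(n,m.sum(),rect(p,m,z),np.median(w[m],0),np.percentile(w[m],[2,98],0).ravel())
r,g,b=i[...,0],i[...,1],i[...,2]
reg=(w[...,0]>330)&(w[...,0]<520)&(w[...,1]>190)&(w[...,1]<410)
med=np.median(i[reg],0);print(med)
d=np.abs(i-med).max(2)
for n,m in(('blue',reg&(b-r>60)),('black',reg&(i.max(2)<90)),('any',reg&(w[...,1]<275)&(d>28))): print(n,rect(p,cv2.morphologyEx(m.astype(np.uint8),cv2.MORPH_CLOSE,np.ones((5,5))),8))
# yaw of box from line fit of the top front edge, caddy sides
yel=(r>120)&(g>90)&(b<60)&(w[...,1]<-120);print('yel',rect(p,yel,190))
E
```

```text
fans [(440.7, -17.6, 59.5, 58.5, 4.9), (444.1, 129.8, 59.6, 56.9, 11.1), (531.7, -8.5, 61.0, 57.6, -3.8), (571.0, 121.6, 61.4, 58.1, -12.6)]
lane 1564 [(435.0, -289.5, 23.7, 0.0, -2.4), (457.3, -235.9, 127.3, 102.0, 0.8)] [ 452.  -238.1  139.7] [ 396.3 -281.1  134.7  510.9 -187.8  145.9]
boxtop 3106 [(603.4, -239.1, 191.3, 108.0, 0.1)] [ 601.  -238.9  201.3] [ 510.9 -289.8  195.   695.1 -188.6  204.8]
caddy 229 [(581.0, 271.3, 137.4, 55.6, -89.3)] [583.  262.1  78.6] [553.6 202.9  70.9 609.9 338.8  82.7]
cab 1349 [(722.6, 332.5, 138.1, 79.5, -89.4)] [720.3 330.9 157.6] [685.7 266.6 148.4 757.4 397.  165.5]
[172. 175. 171.]
blue [(426.0, 377.4, 114.7, 9.2, 6.8)]
black [(425.6, 299.5, 135.1, 10.0, 4.9)]
any [(383.5, 234.2, 59.5, 13.2, 11.4), (452.9, 238.6, 15.3, 9.0, 1.9)]
yel [(560.3, -544.0, 15.5, 15.1, 0.7), (633.6, -301.5, 74.4, 4.0, 0.0)]
```

```bash
cat > plan.py <<'E'
# usage: plan.py x,y,z,yaw ...  (TCP target mm, yaw deg of the closing axis in world) -> rows relative to the current pose
import sys
from h import *
s=read_state();M=R.from_quat(s['ee_rot']).as_matrix();P=np.array(s['position'])
psi=np.degrees(np.arctan2(M[1,1],M[0,1]));last=0;lp=np.zeros(3)
print('t%.1f P'%s['clock'],P.round(1),'yaw %.1f'%psi,'j6 %.2f'%s['joints'][5],'w%.1f gf%.1f F'%(s['gripper_width'],s['grasp_force']),np.round(s['contact_force'],1))
for a in sys.argv[1:]:
    t=[float(v) if v!='-' else None for v in a.split(',')]
    d=M.T@(np.array(t[:3])-P)
    r=last if t[3] is None else -((t[3]-psi+90)%180-90)
    while r-last>90:r-=180
    while r-last<-90:r+=180
    n=max(np.linalg.norm(d-lp)/62.5,abs(r-last)/10.7)
    print('slide',(d/1000).round(3).tolist(),'roll %.1f rows>=%.1f'%(r,n));last=r;lp=d
E
python3 plan.py 441,-18,300,5 441,-18,173,5
```

```text
t1.1 P [246.1 574.5 404.7] yaw -113.2 j6 -0.26 w85.4 gf0.0 F [-0.1  0.9 -0.4]
slide [0.412, 0.468, 0.105] roll 61.8 rows>=10.1
slide [0.412, 0.468, 0.232] roll 61.8 rows>=2.0
```

Request:
carry_out(
  slide=[
    [0.05,0.058,0.013],
    [0.1,0.116,0.026],
    [0.15,0.17,0.04],
    [0.2,0.23,0.05],
    [0.245,0.28,0.06],
    [0.29,0.33,0.075],
    [0.33,0.375,0.085],
    [0.36,0.41,0.09],
  ],
  roll=[8,16,24,32,40,48,56,61.8],
  claw=[0.0854,0.0854,0.0854,0.0854,0.0854,0.0854,0.0854,0.0854],
)

```text
clock: 2.15
position: [399.6, 104.0, 322.8]
ee_rot: [0.736, -0.677, 0.0, -0.001]
contact_force: [1.2, 0.4, 0.4]
gripper_width: 85.4
grasp_force: 0.0
```

```bash
python3 plan.py 441,-18,300,5 441,-18,172,5;  python3 -c "
from h import *
p=get_image('side');save(p,'s1.png')
p=get_image('top');save(p,'t1.png');print(fans(p))"
```

```text
t2.1 P [399.6 104.  322.8] yaw -175.1 j6 -0.57 w85.4 gf0.0 F [1.2 0.4 0.4]
slide [0.125, -0.031, 0.023] roll -0.1 rows>=2.1
slide [0.125, -0.031, 0.151] roll -0.1 rows>=2.0
[(440.6, -17.3, 59.3, 58.6, 4.6), (531.9, -8.5, 60.6, 57.6, -3.8), (571.1, 121.7, 61.1, 57.9, -12.4)]
```

Request:
carry_out(
  slide=[
    [0.06,-0.015,0.02],
    [0.12,-0.03,0.03],
    [0.125,-0.031,0.07],
    [0.125,-0.031,0.13],
    [0.125,-0.031,0.151],
    [0.125,-0.031,0.151],
    [0.125,-0.031,0.151],
    [0.125,-0.031,0.151],
  ],
  roll=[0,0,0,0,0,0,0,0],
  claw=[0.0854,0.0854,0.0854,0.0854,0.0854,0.0854,0.04,0.04],
)

```text
clock: 3.25
position: [441.8, -15.6, 173.3]
ee_rot: [0.738, -0.675, 0.001, -0.002]
contact_force: [-0.3, 0.8, 1.8]
gripper_width: 58.8
grasp_force: 64.3
```

```bash
python3 plan.py 441,-18,172,5 441,-18,360,5 434,-239,345,0 434,-239,312,0
```

```text
t3.2 P [441.8 -15.6 173.3] yaw -174.9 j6 -0.25 w58.8 gf64.3 F [-0.3  0.8  1.8]
slide [0.002, 0.001, 0.001] roll 0.1 rows>=0.0
slide [0.002, 0.0, -0.187] roll 0.1 rows>=3.0
slide [0.222, 0.027, -0.172] roll 5.1 rows>=3.5
slide [0.222, 0.027, -0.139] roll 5.1 rows>=0.5
```

Request:
carry_out(
  slide=[
    [0.0,0.0,-0.06],
    [0.0,0.0,-0.12],
    [0.0,0.0,-0.182],
    [0.055,0.007,-0.187],
    [0.11,0.014,-0.187],
    [0.165,0.02,-0.182],
    [0.22,0.027,-0.175],
    [0.22,0.027,-0.175],
  ],
  roll=[0,0,0,2,3,5,5.1,5.1],
  claw=[0.04,0.04,0.04,0.04,0.04,0.04,0.04,0.04],
)

```text
clock: 4.25
position: [432.3, -240.2, 347.0]
ee_rot: [-0.705, 0.71, -0.0, 0.0]
contact_force: [-0.2, -0.7, -0.8]
gripper_width: 59.1
grasp_force: 65.4
```

```bash
python3 plan.py 434,-237,315,0  434,-237,350,0 360,-239,350,90 360,-239,321,90; python3 -c "
from h import *
p=get_image('side');save(p,'s2.png');cv2.imwrite('pics/s2c.png',cv2.resize(p['img'][100:320,150:400,::-1],None,fx=2.5,fy=2.5,interpolation=cv2.INTER_CUBIC))"
```

```text
t4.2 P [ 432.3 -240.2  347. ] yaw 179.6 j6 0.17 w59.1 gf65.4 F [-0.2 -0.7 -0.8]
slide [-0.003, -0.002, 0.032] roll -0.4 rows>=0.5
slide [-0.003, -0.002, -0.003] roll -0.4 rows>=0.6
slide [-0.001, 0.072, -0.003] roll 89.6 rows>=8.4
slide [-0.001, 0.072, 0.026] roll 89.6 rows>=0.5
```

View pics/s2c.png

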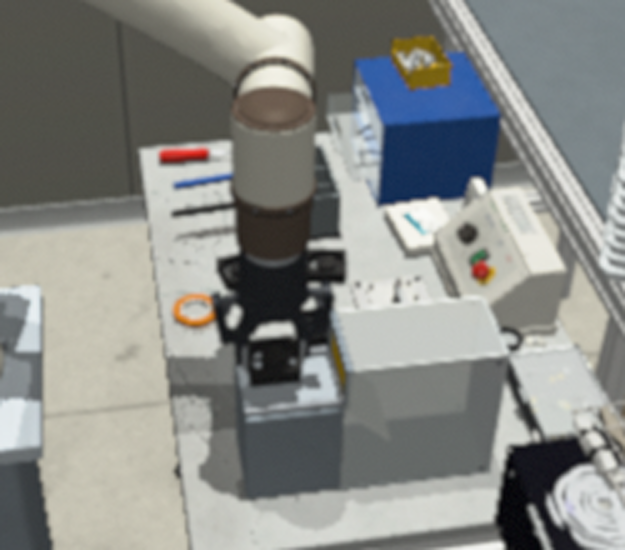

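Request:
carry_out(
  slide=[
    [-0.003,-0.002,0.02],
    [-0.003,-0.002,0.032],
    [-0.003,-0.002,0.032],
    [-0.003,-0.002,0.032],
    [-0.003,-0.002,0.01],
    [-0.003,0.0,-0.02],
    [-0.003,0.03,-0.02],
    [-0.003,0.07,-0.02],
  ],
  roll=[0,0,0,0,0,0,10,20],
  claw=[0.04,0.04,0.0854,0.0854,0.0854,0.0854,0.0854,0.0854],
)

```text
clock: 5.3
position: [363.3, -234.4, 367.7]
ee_rot: [-0.571, 0.821, -0.001, 0.001]
contact_force: [-0.0, -0.1, 0.7]
gripper_width: 85.2
grasp_force: 0.0
```

```bash
python3 plan.py 360,-239,350,90 360,-239,320,90;python3 -c "
from h import *
np.set_printoptions(precision=1,suppress=True)
p=get_image('side');save(p,'s3.png');p2=get_image('top');save(p2,'t3.png')
print([(x['at'],x['conf'],pt(p,x['at'])) for x in place_of(p,'fan_1_centre')]);print(fans(p2))"
```

```text
t5.3 P [ 363.3 -234.4  367.7] yaw 159.6 j6 -0.16 w85.2 gf0.0 F [-0.  -0.1  0.7]
slide [0.005, 0.002, 0.018] roll 69.6 rows>=6.5
slide [0.005, 0.002, 0.048] roll 69.6 rows>=0.5
[([275.7, 231.5], 0.64, array([529.2, -21.8,  21.6]))]
[(444.1, 129.8, 59.6, 56.9, 11.1), (531.8, -8.5, 60.8, 57.6, -3.8), (571.0, 121.6, 61.4, 58.1, -12.6)]
```

Request:
carry_out(
  slide=[
    [0.005,0.002,0.0],
    [0.005,0.002,0.0],
    [0.005,0.002,0.01],
    [0.005,0.002,0.02],
    [0.005,0.002,0.03],
    [0.005,0.002,0.04],
    [0.005,0.002,0.048],
    [0.005,0.002,0.048],
  ],
  roll=[10,20,30,40,50,60,69.6,69.6],
  claw=[0.03,0.03,0.03,0.03,0.03,0.03,0.03,0.03],
)

```text
clock: 6.45
position: [360.6, -238.5, 318.6]
ee_rot: [-0.004, 1.0, -0.0, -0.0]
contact_force: [0.9, 0.2, 0.0]
gripper_width: 30.1
grasp_force: 0.0
```

```bash
python3 plan.py 498,-239,320,90 330,-239,350,90; python3 -c "
from h import *
p=get_image('top');save(p,'t4.png');q=get_image('side')
a=cv2.resize(p['img'][150:260,330:420,::-1],(360,440),interpolation=cv2.INTER_CUBIC);b=cv2.resize(q['img'][190:290,210:310,::-1],(440,440),interpolation=cv2.INTER_CUBIC)
cv2.imwrite('pics/c4.png',np.hstack([a,b]))"
```

```text
t6.5 P [ 360.6 -238.5  318.6] yaw 90.5 j6 -1.36 w30.1 gf0.0 F [0.9 0.2 0. ]
slide [-0.137, -0.002, -0.001] roll 0.5 rows>=2.2
slide [0.031, -0.0, -0.031] roll 0.5 rows>=2.7
```

View pics/c4.png

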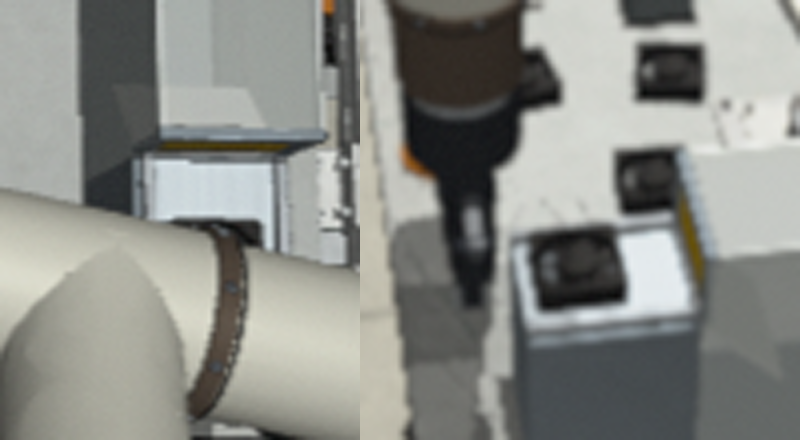

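Request:
carry_out(
  slide=[
    [-0.04,-0.001,0.0],
    [-0.07,-0.002,0.0],
    [-0.1,-0.002,0.0],
    [-0.12,-0.002,0.0],
    [-0.131,-0.002,0.0],
    [-0.137,-0.002,0.0],
    [-0.137,-0.002,0.0],
    [-0.1,-0.002,0.0],
  ],
  roll=[0,0,0,0,0,0,0,0],
  claw=[0.03,0.03,0.03,0.03,0.03,0.03,0.03,0.03],
)

```text
clock: 7.55
position: [460.8, -240.0, 318.5]
ee_rot: [-0.004, 1.0, -0.0, 0.001]
contact_force: [0.4, -0.6, 0.3]
gripper_width: 30.1
grasp_force: 0.0
```

```bash
python3 plan.py 445,-200,360,0 445,130,330,11 444,130,172,11; python3 -c "
from h import *
q=get_image('side');print(fans(get_image('top')))
b=cv2.resize(q['img'][180:300,230:380,::-1],None,fx=4,fy=4,interpolation=cv2.INTER_CUBIC)
cv2.imwrite('pics/c5.png',b)"
```

```text
t7.5 P [ 460.8 -240.   318.5] yaw 90.4 j6 -1.40 w30.1 gf0.0 F [ 0.4 -0.6  0.3]
slide [0.015, 0.04, -0.042] roll -89.6 rows>=8.4
slide [0.013, 0.37, -0.012] roll -100.6 rows>=5.3
slide [0.014, 0.37, 0.146] roll -100.6 rows>=2.5
[(443.8, 130.1, 59.5, 56.9, 12.1), (531.8, -8.5, 60.8, 57.6, -3.8), (571.1, 121.7, 61.1, 57.9, -12.4)]
```

View pics/c5.png

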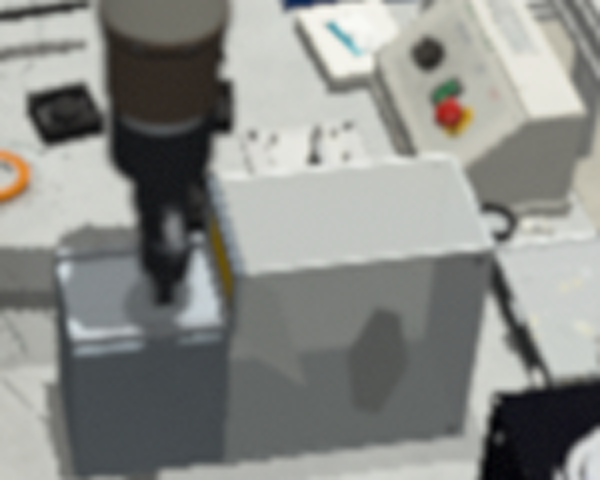

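Request:
carry_out(
  slide=[
    [0.01,0.0,-0.03],
    [0.0,0.03,-0.045],
    [0.0,0.07,-0.045],
    [-0.02,0.12,-0.045],
    [-0.04,0.17,-0.03],
    [-0.06,0.21,-0.02],
    [-0.071,0.23,-0.01],
    [-0.071,0.231,0.0],
  ],
  roll=[-10.5,-21,-31.5,-42,-52.5,-63,-73.5,-84],
  claw=[0.03,0.03,0.03,0.072,0.072,0.072,0.072,0.072],
)

```text
clock: 8.65
position: [530.9, -6.7, 318.6]
ee_rot: [-0.675, 0.738, -0.001, 0.001]
contact_force: [-1.5, -0.1, -0.2]
gripper_width: 71.8
grasp_force: 0.0
```

```bash
python3 plan.py 532,-9,300,-4 532,-9,172,-4
```

```text
t8.7 P [530.9  -6.7 318.6] yaw 174.8 j6 -0.38 w71.8 gf0.0 F [-1.5 -0.1 -0.2]
slide [0.002, -0.001, 0.019] roll -1.2 rows>=0.3
slide [0.002, -0.001, 0.147] roll -1.2 rows>=2.0
```

Request:
carry_out(
  slide=[
    [0.002,-0.001,0.06],
    [0.002,-0.001,0.12],
    [0.002,-0.001,0.147],
    [0.002,-0.001,0.147],
    [0.002,-0.001,0.147],
    [0.002,-0.001,0.147],
    [0.002,-0.001,0.09],
    [0.002,-0.001,0.03],
  ],
  roll=[-1,-1.2,-1.2,-1.2,-1.2,-1.2,-1.2,-1.2],
  claw=[0.072,0.072,0.072,0.072,0.04,0.04,0.04,0.04],
)

```text
clock: 9.65
position: [530.2, -10.7, 290.5]
ee_rot: [-0.679, 0.734, -0.0, 0.0]
contact_force: [1.3, 0.8, -0.2]
gripper_width: 58.8
grasp_force: 66.4
```

```bash
python3 plan.py 490,-100,360,0 434,-239,350,0 434,-239,315,0
```

```text
t9.7 P [530.2 -10.7 290.5] yaw 175.5 j6 -0.36 w58.8 gf66.4 F [ 1.3  0.8 -0.2]
slide [0.092, 0.033, -0.069] roll -4.5 rows>=1.9
slide [0.235, 0.078, -0.059] roll -4.5 rows>=2.4
slide [0.235, 0.078, -0.024] roll -4.5 rows>=0.6
```

Request:
carry_out(
  slide=[
    [0.03,0.01,-0.05],
    [0.08,0.03,-0.07],
    [0.13,0.045,-0.07],
    [0.18,0.06,-0.07],
    [0.225,0.075,-0.065],
    [0.235,0.078,-0.06],
    [0.235,0.078,-0.04],
    [0.235,0.078,-0.024],
  ],
  roll=[-1,-2,-3,-4.5,-4.5,-4.5,-4.5,-4.5],
  claw=[0.04,0.04,0.04,0.04,0.04,0.04,0.04,0.04],
)

```text
clock: 10.65
position: [434.1, -238.6, 312.9]
ee_rot: [0.707, -0.707, 0.001, -0.001]
contact_force: [-3.4, 6.5, 25.4]
gripper_width: 58.6
grasp_force: 71.8
```

```bash
python3 plan.py 434,-239,315,0 362,-239,365,0 360,-239,320,90
```

```text
t10.7 P [ 434.1 -238.6  312.9] yaw -180.0 j6 0.17 w58.6 gf71.8 F [-3.4  6.5 25.4]
slide [0.0, 0.0, -0.002] roll 0.0 rows>=0.0
slide [0.0, 0.072, -0.052] roll 0.0 rows>=1.4
slide [0.0, 0.074, -0.007] roll -90.0 rows>=8.4
```

Request:
carry_out(
  slide=[
    [0.0,0.0,0.0],
    [0.0,0.0,0.0],
    [0.0,0.0,-0.04],
    [0.0,0.03,-0.055],
    [0.0,0.065,-0.055],
    [0.0,0.073,-0.05],
    [0.0,0.073,-0.05],
    [0.0,0.073,-0.05],
  ],
  roll=[0,0,0,10.5,21,31.5,42,52.5],
  claw=[0.0854,0.0854,0.0854,0.0854,0.0854,0.03,0.03,0.03],
)

```text
clock: 11.65
position: [361.1, -238.6, 363.5]
ee_rot: [-0.319, 0.948, -0.001, 0.001]
contact_force: [-0.1, 0.7, -0.9]
gripper_width: 32.4
grasp_force: 0.0
```

```bash
python3 plan.py 360,-239,350,90 360,-239,320,90; python3 -c "
from h import *
np.set_printoptions(precision=1,suppress=True)
q=get_image('side');w=cloud(q)
m=(w[...,0]>380)&(w[...,0]<520)&(w[...,1]>-300)&(w[...,1]<-180)&(w[...,2]>150)&(w[...,2]<170);print(m.sum(),np.percentile(w[m],[3,50,97],0))"
```

```text
t11.7 P [ 361.1 -238.6  363.5] yaw 127.2 j6 -0.72 w32.4 gf0.0 F [-0.1  0.7 -0.9]
slide [0.001, 0.0, 0.014] roll 37.2 rows>=3.5
slide [0.001, 0.0, 0.044] roll 37.2 rows>=0.5
454 [[ 404.2 -291.   150.3]
 [ 441.7 -243.7  156.4]
 [ 512.4 -195.4  165.3]]
```

Request:
carry_out(
  slide=[
    [0.001,0.0,0.01],
    [0.001,0.0,0.02],
    [0.001,0.0,0.035],
    [0.001,0.0,0.044],
  ],
  roll=[10.5,21,31.5,37.2],
  claw=[0.03,0.03,0.03,0.03],
)

```text
clock: 12.2
position: [360.5, -239.3, 318.6]
ee_rot: [-0.002, 1.0, -0.0, 0.0]
contact_force: [-0.9, 0.1, -1.0]
gripper_width: 30.0
grasp_force: 0.0
```

```bash
python3 plan.py 498,-239,320,90
```

```text
t12.2 P [ 360.5 -239.3  318.6] yaw 90.3 j6 -1.36 w30.0 gf0.0 F [-0.9  0.1 -1. ]
slide [-0.138, -0.0, -0.001] roll 0.3 rows>=2.2
```

Request:
carry_out(
  slide=[
    [-0.04,0.0,0.0],
    [-0.07,0.0,0.0],
    [-0.1,0.0,0.0],
    [-0.12,0.0,0.0],
    [-0.131,0.0,0.0],
    [-0.137,0.0,0.0],
    [-0.137,0.0,0.0],
    [-0.1,0.0,0.0],
  ],
  roll=[0,0,0,0,0,0,0,0],
  claw=[0.03,0.03,0.03,0.03,0.03,0.03,0.03,0.03],
)

```text
clock: 13.2
position: [461.2, -238.9, 318.5]
ee_rot: [-0.004, 1.0, -0.0, 0.001]
contact_force: [0.5, -0.9, -1.2]
gripper_width: 30.3
grasp_force: 0.0
```

```bash
python3 plan.py; python3 -c "
from h import *
np.set_printoptions(precision=1,suppress=True)
print(fans(get_image('top')))
q=get_image('side');w=cloud(q);save(q,'s6.png')
m=(w[...,0]>380)&(w[...,0]<520)&(w[...,1]>-270)&(w[...,1]<-200)&(w[...,2]>152)&(w[...,2]<170);print(m.sum(),np.percentile(w[m],[3,50,97],0))
cv2.imwrite('pics/c6.png',cv2.resize(q['img'][180:300,230:380,::-1],None,fx=4,fy=4,interpolation=cv2.INTER_CUBIC))"
```

```text
t13.2 P [ 461.2 -238.9  318.5] yaw 90.4 j6 -1.40 w30.3 gf0.0 F [ 0.5 -0.9 -1.2]
[(443.8, 130.1, 59.5, 56.9, 12.1), (571.0, 121.8, 61.0, 58.0, -11.5)]
73 [[ 432.4 -267.5  152.5]
 [ 456.  -255.3  159.9]
 [ 511.4 -201.2  169.6]]
```

View pics/c6.png

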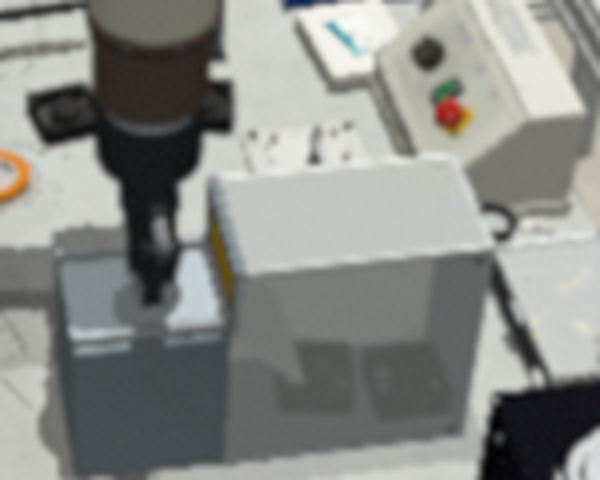

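Request:
carry_out(
  slide=[
    [0.01,0.0,-0.03],
    [0.01,0.03,-0.045],
    [0.01,0.08,-0.045],
    [0.01,0.135,-0.045],
    [0.015,0.19,-0.045],
    [0.017,0.25,-0.03],
    [0.017,0.31,-0.02],
    [0.017,0.369,-0.01],
  ],
  roll=[-10.5,-21,-31.5,-42,-52.5,-63,-73.5,-84],
  claw=[0.03,0.03,0.03,0.0854,0.0854,0.0854,0.0854,0.0854],
)

```text
clock: 14.3
position: [441.3, 132.2, 329.1]
ee_rot: [-0.674, 0.739, -0.0, 0.002]
contact_force: [1.5, -0.1, 0.1]
gripper_width: 85.2
grasp_force: 0.0
```

```bash
python3 plan.py 444,130,300,11.6 444,130,171,11.6; python3 -c "
from h import *
q=get_image('side');print(fans(q))"
```

```text
t14.3 P [441.3 132.2 329.1] yaw 174.7 j6 -0.74 w85.2 gf0.0 F [ 1.5 -0.1  0.1]
slide [0.002, -0.003, 0.029] roll -16.9 rows>=1.6
slide [0.002, -0.003, 0.158] roll -16.9 rows>=2.1
[(442.4, 132.5, 74.6, 65.2, -76.0), (574.0, 124.8, 72.0, 52.3, 78.1)]
```

Request:
carry_out(
  slide=[
    [0.002,-0.003,0.04],
    [0.002,-0.003,0.08],
    [0.002,-0.003,0.13],
    [0.002,-0.003,0.158],
    [0.002,-0.003,0.158],
    [0.002,-0.003,0.158],
    [0.002,-0.003,0.158],
    [0.002,-0.003,0.1],
  ],
  roll=[-10,-16.9,-16.9,-16.9,-16.9,-16.9,-16.9,-16.9],
  claw=[0.0854,0.0854,0.0854,0.0854,0.04,0.04,0.04,0.04],
)

```text
clock: 15.35
position: [443.5, 127.2, 226.2]
ee_rot: [0.773, -0.635, -0.001, 0.005]
contact_force: [1.1, 0.7, -0.7]
gripper_width: 58.9
grasp_force: 65.8
```

```bash
python3 plan.py 440,100,362,0 434,-239,355,0
```

```text
t15.3 P [443.5 127.2 226.2] yaw -168.8 j6 -0.44 w58.9 gf65.8 F [ 1.1  0.7 -0.7]
slide [0.027, 0.01, -0.136] roll 11.2 rows>=2.2
slide [0.358, 0.081, -0.127] roll 11.2 rows>=5.4
```

Request:
carry_out(
  slide=[
    [0.005,0.002,-0.055],
    [0.02,0.006,-0.11],
    [0.06,0.015,-0.137],
    [0.12,0.03,-0.137],
    [0.18,0.04,-0.137],
    [0.24,0.055,-0.137],
    [0.3,0.068,-0.135],
    [0.358,0.081,-0.127],
  ],
  roll=[1,3,5,7,9,11.2,11.2,11.2],
  claw=[0.04,0.04,0.04,0.04,0.04,0.04,0.04,0.04],
)

```text
clock: 16.35
position: [433.7, -241.2, 357.4]
ee_rot: [0.707, -0.707, 0.002, -0.001]
contact_force: [2.2, -0.5, -0.8]
gripper_width: 58.5
grasp_force: 65.9
```

```bash
python3 plan.py 434,-240,315,0 434,-240,365,0 360,-239,365,0
```

```text
t16.4 P [ 433.7 -241.2  357.4] yaw -180.0 j6 0.18 w58.5 gf65.9 F [ 2.2 -0.5 -0.8]
slide [-0.001, -0.0, 0.042] roll 0.0 rows>=0.7
slide [-0.001, -0.0, -0.008] roll 0.0 rows>=0.8
slide [-0.002, 0.074, -0.008] roll 0.0 rows>=1.2
```

Request:
carry_out(
  slide=[
    [-0.001,0.0,0.03],
    [-0.001,0.0,0.043],
    [-0.001,0.0,0.043],
    [-0.001,0.0,0.043],
    [-0.001,0.0,0.01],
    [-0.001,0.02,-0.01],
    [-0.001,0.06,-0.01],
    [-0.002,0.074,-0.008],
  ],
  roll=[0,0,0,0,0,10.5,21,31.5],
  claw=[0.04,0.04,0.0854,0.0854,0.0854,0.0854,0.0854,0.03],
)

```text
clock: 17.35
position: [358.9, -236.5, 365.2]
ee_rot: [-0.487, 0.874, -0.001, 0.001]
contact_force: [-0.3, 0.0, 0.5]
gripper_width: 69.6
grasp_force: 0.0
```

```bash
python3 plan.py 360,-239,350,90 360,-239,320,90; python3 -c "
from h import *
np.set_printoptions(precision=1,suppress=True)
q=get_image('side');w=cloud(q)
m=(w[...,0]>380)&(w[...,0]<520)&(w[...,1]>-300)&(w[...,1]<-180)&(w[...,2]>150)&(w[...,2]<170);print(m.sum(),np.percentile(w[m],[3,50,97],0))"
```

```text
t17.4 P [ 358.9 -236.5  365.2] yaw 148.2 j6 -0.35 w69.6 gf0.0 F [-0.3  0.   0.5]
slide [0.002, -0.002, 0.015] roll 58.2 rows>=5.4
slide [0.002, -0.002, 0.045] roll 58.2 rows>=0.5
432 [[ 403.4 -290.4  150.4]
 [ 441.6 -243.4  157.1]
 [ 512.2 -197.1  165.1]]
```

Request:
carry_out(
  slide=[
    [0.002,-0.002,0.0],
    [0.002,-0.002,0.01],
    [0.002,-0.002,0.02],
    [0.002,-0.002,0.03],
    [0.002,-0.002,0.04],
    [0.002,-0.002,0.045],
  ],
  roll=[10.5,21,31.5,42,52.5,58.2],
  claw=[0.03,0.03,0.03,0.03,0.03,0.03],
)

```text
clock: 18.15
position: [361.9, -239.6, 319.0]
ee_rot: [-0.003, 1.0, -0.0, 0.001]
contact_force: [-0.4, -0.6, -0.1]
gripper_width: 29.9
grasp_force: 0.0
```

```bash
python3 plan.py 498,-239,320,90
```

```text
t18.1 P [ 361.9 -239.6  319. ] yaw 90.3 j6 -1.36 w29.9 gf0.0 F [-0.4 -0.6 -0.1]
slide [-0.136, -0.0, -0.001] roll 0.3 rows>=2.2
```

Request:
carry_out(
  slide=[
    [-0.04,0.0,0.0],
    [-0.07,0.0,0.0],
    [-0.1,0.0,0.0],
    [-0.12,0.0,0.0],
    [-0.13,0.0,0.0],
    [-0.136,0.0,0.0],
    [-0.136,0.0,0.0],
    [-0.1,0.0,0.0],
  ],
  roll=[0,0,0,0,0,0,0,0],
  claw=[0.03,0.03,0.03,0.03,0.03,0.03,0.03,0.03],
)

```text
clock: 19.15
position: [462.0, -239.4, 318.6]
ee_rot: [-0.004, 1.0, -0.0, 0.001]
contact_force: [0.5, -1.2, 1.1]
gripper_width: 29.6
grasp_force: 0.0
```

```bash
python3 plan.py; python3 -c "
from h import *
np.set_printoptions(precision=1,suppress=True)
print(fans(get_image('top')))
q=get_image('side');w=cloud(q);save(q,'s7.png')
m=(w[...,0]>380)&(w[...,0]<520)&(w[...,1]>-270)&(w[...,1]<-200)&(w[...,2]>152)&(w[...,2]<170);print(m.sum(),np.percentile(w[m],[3,50,97],0))
cv2.imwrite('pics/c7.png',cv2.resize(q['img'][180:300,230:380,::-1],None,fx=4,fy=4,interpolation=cv2.INTER_CUBIC))"
```

```text
t19.1 P [ 462.  -239.4  318.6] yaw 90.4 j6 -1.40 w29.6 gf0.0 F [ 0.5 -1.2  1.1]
[(571.0, 121.6, 61.4, 58.1, -12.6)]
61 [[ 445.4 -268.6  153. ]
 [ 459.8 -257.   160.9]
 [ 511.2 -202.5  169. ]]
```

View pics/c7.png

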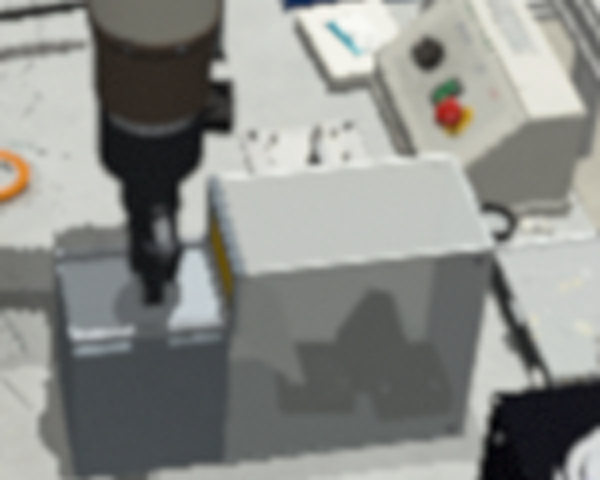

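Request:
carry_out(
  slide=[
    [0.01,0.0,-0.03],
    [0.0,0.03,-0.045],
    [-0.01,0.08,-0.045],
    [-0.03,0.135,-0.045],
    [-0.05,0.19,-0.045],
    [-0.07,0.25,-0.03],
    [-0.09,0.31,-0.02],
    [-0.109,0.361,-0.01],
  ],
  roll=[-10.5,-21,-31.5,-42,-52.5,-63,-73.5,-77],
  claw=[0.03,0.03,0.03,0.077,0.077,0.077,0.077,0.077],
)

```text
clock: 20.25
position: [568.7, 124.6, 329.0]
ee_rot: [-0.626, 0.78, -0.0, 0.001]
contact_force: [0.8, -0.0, 0.7]
gripper_width: 77.3
grasp_force: 0.0
```

```bash
python3 plan.py 571,122,300,-12.5 571,122,171,-12.5; python3 -c "
from h import *
q=get_image('side');print(fans(q))"
```

```text
t20.2 P [568.7 124.6 329. ] yaw 167.6 j6 -0.71 w77.3 gf0.0 F [ 0.8 -0.   0.7]
slide [0.002, -0.003, 0.029] roll 0.1 rows>=0.5
slide [0.002, -0.002, 0.158] roll 0.1 rows>=2.1
[(571.8, 122.7, 77.6, 56.5, 79.5)]
```

Request:
carry_out(
  slide=[
    [0.002,-0.003,0.05],
    [0.002,-0.003,0.11],
    [0.002,-0.003,0.15],
    [0.002,-0.003,0.158],
    [0.002,-0.003,0.158],
    [0.002,-0.003,0.158],
    [0.002,-0.003,0.158],
    [0.002,-0.003,0.1],
  ],
  roll=[0,0,0,0,0,0,0,0],
  claw=[0.077,0.077,0.077,0.077,0.04,0.04,0.04,0.04],
)

```text
clock: 21.3
position: [569.1, 118.9, 225.4]
ee_rot: [-0.624, 0.781, 0.001, -0.005]
contact_force: [1.6, 0.4, -0.7]
gripper_width: 59.0
grasp_force: 66.8
```

```bash
python3 plan.py 540,60,362,0 434,-239,355,0 434,-240,315,0
```

```text
t21.3 P [569.1 118.9 225.4] yaw 167.2 j6 -0.71 w59.0 gf66.8 F [ 1.6  0.4 -0.7]
slide [0.065, 0.017, -0.136] roll -12.8 rows>=2.4
slide [0.38, 0.054, -0.127] roll -12.8 rows>=5.1
slide [0.38, 0.053, -0.087] roll -12.8 rows>=0.6
```

Request:
carry_out(
  slide=[
    [0.005,0.002,-0.055],
    [0.03,0.006,-0.11],
    [0.085,0.018,-0.137],
    [0.145,0.026,-0.137],
    [0.205,0.035,-0.137],
    [0.265,0.042,-0.137],
    [0.325,0.048,-0.135],
    [0.38,0.054,-0.127],
  ],
  roll=[-1,-3,-5,-7,-9,-11,-12.8,-12.8],
  claw=[0.04,0.04,0.04,0.04,0.04,0.04,0.04,0.04],
)

```text
clock: 22.3
position: [433.2, -241.0, 357.0]
ee_rot: [0.708, -0.706, 0.002, -0.001]
contact_force: [1.7, 0.5, -1.0]
gripper_width: 58.2
grasp_force: 66.8
```

```bash
python3 plan.py 434,-240,315,0 434,-240,365,0 360,-239,365,0
```

```text
t22.3 P [ 433.2 -241.   357. ] yaw -179.9 j6 0.18 w58.2 gf66.8 F [ 1.7  0.5 -1. ]
slide [-0.001, -0.001, 0.042] roll 0.1 rows>=0.7
slide [-0.001, -0.001, -0.008] roll 0.1 rows>=0.8
slide [-0.002, 0.073, -0.008] roll 0.1 rows>=1.2
```

Request:
carry_out(
  slide=[
    [-0.001,0.0,0.03],
    [-0.001,0.0,0.043],
    [-0.001,0.0,0.043],
    [-0.001,0.0,0.043],
    [-0.001,0.0,0.01],
    [-0.001,0.02,-0.01],
    [-0.001,0.06,-0.01],
    [-0.002,0.074,-0.008],
  ],
  roll=[0,0,0,0,0,10.5,21,31.5],
  claw=[0.04,0.04,0.0854,0.0854,0.0854,0.0854,0.0854,0.03],
)

```text
clock: 23.3
position: [359.0, -236.9, 364.8]
ee_rot: [-0.487, 0.873, -0.001, 0.001]
contact_force: [0.1, 0.0, -0.3]
gripper_width: 69.4
grasp_force: 0.0
```

```bash
python3 plan.py 360,-239,350,90 360,-239,320,90; python3 -c "
from h import *
np.set_printoptions(precision=1,suppress=True)
q=get_image('side');w=cloud(q)
m=(w[...,0]>380)&(w[...,0]<520)&(w[...,1]>-300)&(w[...,1]<-180)&(w[...,2]>150)&(w[...,2]<170);print(m.sum(),np.percentile(w[m],[3,50,97],0))"
```

```text
t23.3 P [ 359.  -236.9  364.8] yaw 148.3 j6 -0.35 w69.4 gf0.0 F [ 0.1  0.  -0.3]
slide [0.001, -0.002, 0.015] roll 58.3 rows>=5.4
slide [0.001, -0.002, 0.045] roll 58.3 rows>=0.5
435 [[ 402.8 -291.6  150.3]
 [ 441.2 -243.4  156.8]
 [ 512.1 -196.1  165.2]]
```

Request:
carry_out(
  slide=[
    [0.002,-0.002,0.0],
    [0.002,-0.002,0.01],
    [0.002,-0.002,0.02],
    [0.002,-0.002,0.03],
    [0.002,-0.002,0.04],
    [0.002,-0.002,0.045],
  ],
  roll=[10.5,21,31.5,42,52.5,58.2],
  claw=[0.03,0.03,0.03,0.03,0.03,0.03],
)

```text
clock: 24.1
position: [362.0, -239.9, 318.8]
ee_rot: [-0.004, 1.0, -0.0, 0.001]
contact_force: [0.3, -0.6, -1.1]
gripper_width: 29.9
grasp_force: 0.0
```

```bash
python3 plan.py 498,-239,320,90; python3 -c "
from h import *
q=get_image('side')
cv2.imwrite('pics/c8.png',cv2.resize(q['img'][180:300,230:380,::-1],None,fx=4,fy=4,interpolation=cv2.INTER_CUBIC))"
```

```text
t24.1 P [ 362.  -239.9  318.8] yaw 90.4 j6 -1.36 w29.9 gf0.0 F [ 0.3 -0.6 -1.1]
slide [-0.136, -0.0, -0.001] roll 0.4 rows>=2.2
```

View pics/c8.png

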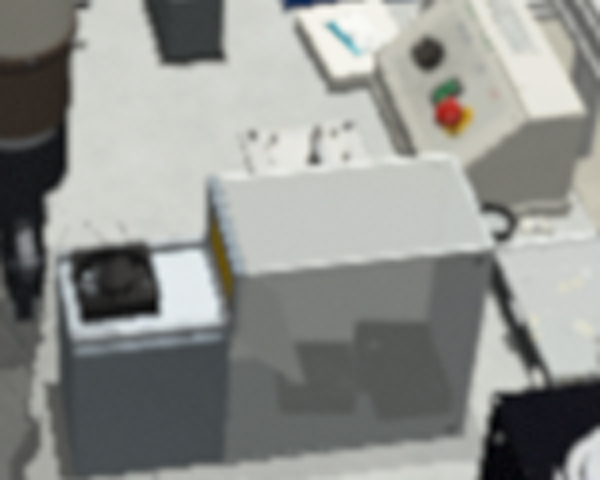

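Request:
carry_out(
  slide=[
    [-0.04,0.0,0.0],
    [-0.07,0.0,0.0],
    [-0.1,0.0,0.0],
    [-0.12,0.0,0.0],
    [-0.13,0.0,0.0],
    [-0.136,0.0,0.0],
    [-0.136,0.0,0.0],
    [-0.1,0.0,0.0],
  ],
  roll=[0,0,0,0,0,0,0,0],
  claw=[0.03,0.03,0.03,0.03,0.03,0.03,0.03,0.03],
)

```text
clock: 25.15
position: [462.0, -239.5, 318.5]
ee_rot: [-0.005, 1.0, -0.0, 0.001]
contact_force: [0.0, 0.1, -0.6]
gripper_width: 30.0
grasp_force: 0.0
```

```bash
python3 plan.py; python3 -c "
from h import *
np.set_printoptions(precision=1,suppress=True)
p=get_image('top');save(p,'t9.png');w=cloud(p);i=p['img'].astype(int)
print(fans(p))
r,g,b=i[...,0],i[...,1],i[...,2]
reg=(w[...,0]>330)&(w[...,0]<520)&(w[...,1]>190)&(w[...,1]<410)
for n,m in(('blue',reg&(b-r>60)),('black',reg&(i.max(2)<90))): print(n,rect(p,cv2.morphologyEx(m.astype(np.uint8),cv2.MORPH_CLOSE,np.ones((5,5))),8))
q=get_image('side')
A=cv2.resize(q['img'][180:300,260:380,::-1],(400,400),interpolation=cv2.INTER_CUBIC)
B=cv2.resize(p['img'][180:270,150:240,::-1],(400,400),interpolation=cv2.INTER_CUBIC)
cv2.imwrite('pics/c9.png',np.hstack([A,B]))"
```

```text
t25.1 P [ 462.  -239.5  318.5] yaw 90.5 j6 -1.40 w30.0 gf0.0 F [ 0.   0.1 -0.6]
[]
blue [(426.0, 377.4, 114.7, 9.2, 6.8)]
black [(425.6, 299.5, 135.1, 10.0, 4.9)]
```

View pics/c9.png

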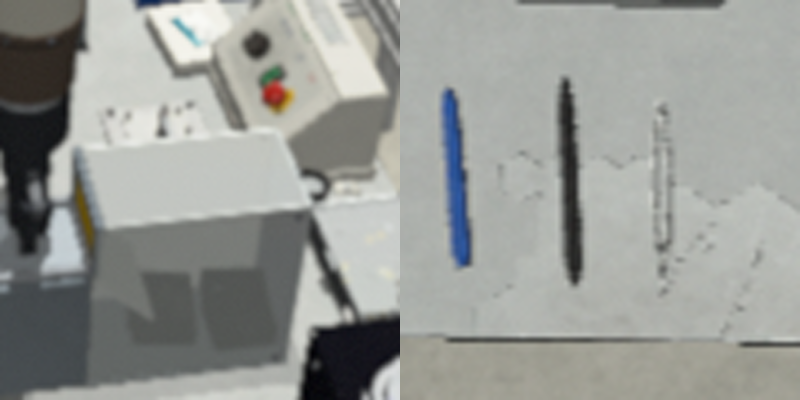

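Request:
carry_out(
  slide=[
    [0.01,0.0,-0.04],
    [0.0,0.04,-0.05],
    [0.0,0.095,-0.05],
    [0.0,0.15,-0.05],
    [0.0,0.21,-0.05],
    [-0.01,0.27,-0.04],
    [-0.01,0.33,-0.04],
    [-0.021,0.39,-0.04],
  ],
  roll=[-10.5,-21,-31.5,-42,-52.5,-63,-73.5,-84],
  claw=[0.03,0.03,0.03,0.04,0.04,0.04,0.04,0.04],
)

```text
clock: 26.25
position: [479.0, 152.9, 359.3]
ee_rot: [-0.675, 0.738, -0.0, 0.001]
contact_force: [0.4, -0.5, 0.5]
gripper_width: 40.0
grasp_force: 0.0
```

```bash
sed -i 's/    while r-last>90/    if len(t)>4: r=-(t[3]-psi)\n    while len(t)<5 and r-last>90/; s/    while r-last<-90/    while len(t)<5 and r-last<-90/' plan.py; python3 plan.py 483.5,304.5,330,275,1 483.5,304.5,200,275,1
```

```text
t26.2 P [479.  152.9 359.3] yaw 174.9 j6 -0.72 w40.0 gf0.0 F [ 0.4 -0.5  0.5]
slide [-0.151, 0.009, 0.03] roll -100.1 rows>=9.4
slide [-0.151, 0.009, 0.16] roll -100.1 rows>=2.1
```

Request:
carry_out(
  slide=[
    [-0.04,0.002,0.01],
    [-0.09,0.005,0.02],
    [-0.14,0.008,0.03],
    [-0.151,0.009,0.04],
    [-0.151,0.009,0.06],
    [-0.151,0.009,0.08],
    [-0.151,0.009,0.1],
    [-0.151,0.009,0.11],
  ],
  roll=[-10.6,-21.2,-31.8,-42.4,-53,-63.6,-74.2,-84.8],
  claw=[0.04,0.04,0.04,0.04,0.04,0.04,0.04,0.04],
)

```text
clock: 27.25
position: [485.1, 302.1, 247.7]
ee_rot: [0.996, -0.09, 0.0, -0.0]
contact_force: [-0.7, -0.2, 0.4]
gripper_width: 39.9
grasp_force: 0.0
```

```bash
python3 plan.py 483.5,304.5,200,275,1 483.5,304.5,175.5,275,1 483.5,304.5,310,275,1;  python3 -c "
from h import *
p=get_image('side');i=p['img'].astype(int);w=cloud(p)
reg=(w[...,0]>330)&(w[...,0]<520)&(w[...,1]>270)&(w[...,1]<340)&(w[...,2]<20)
print(rect(p,cv2.morphologyEx((reg&(i.max(2)<90)).astype(np.uint8),cv2.MORPH_CLOSE,np.ones((5,5))),6))"
```

```text
t27.2 P [485.1 302.1 247.7] yaw -100.4 j6 0.55 w39.9 gf0.0 F [-0.7 -0.2  0.4]
slide [-0.002, -0.002, 0.048] roll -375.4 rows>=35.1
slide [-0.002, -0.002, 0.072] roll -375.4 rows>=0.4
slide [-0.002, -0.002, -0.062] roll -375.4 rows>=2.2
[(432.6, 309.6, 127.8, 67.5, -19.7)]
```

Request:
carry_out(
  slide=[
    [-0.002,-0.002,0.03],
    [-0.002,-0.002,0.06],
    [-0.002,-0.002,0.072],
    [-0.002,-0.002,0.072],
    [-0.002,-0.002,0.072],
    [-0.002,-0.002,0.072],
    [-0.002,-0.002,0.02],
    [-0.002,-0.002,-0.04],
  ],
  roll=[-10,-15.4,-15.4,-15.4,-15.4,-15.4,-15.4,-15.4],
  claw=[0.04,0.04,0.04,0.04,0.0,0.0,0.0,0.0],
)

```text
clock: 28.3
position: [483.2, 304.0, 289.6]
ee_rot: [0.999, 0.04, -0.001, 0.001]
contact_force: [0.5, 1.2, 0.1]
gripper_width: 8.4
grasp_force: 58.6
```

```bash
python3 plan.py;  python3 -c "
from h import *
p=get_image('side');save(p,'s10.png');cv2.imwrite('pics/c10.png',cv2.resize(p['img'][60:230,170:330,::-1],None,fx=3.5,fy=3.5,interpolation=cv2.INTER_CUBIC))"
```

```text
t28.3 P [483.2 304.  289.6] yaw -85.4 j6 0.81 w8.4 gf58.6 F [0.5 1.2 0.1]
```

View pics/c10.png

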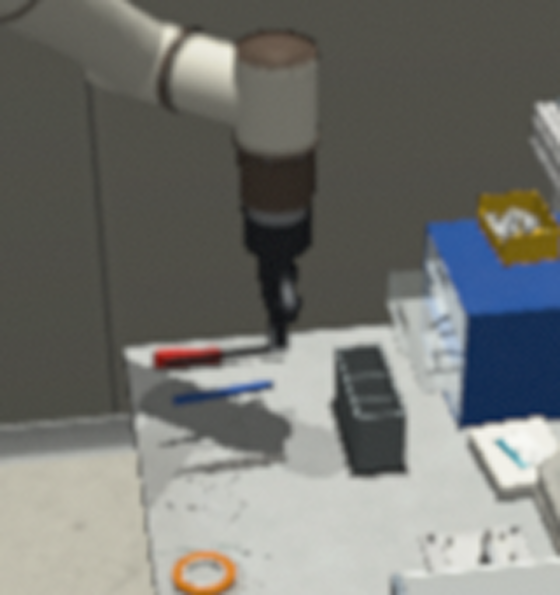

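```bash
cat >> h.py <<'E'
def held(p,x0,x1,y0,y1,z0,z1,dark=95):
    i=p['img'].astype(int);w=cloud(p)
    m=(w[...,0]>x0)&(w[...,0]<x1)&(w[...,1]>y0)&(w[...,1]<y1)&(w[...,2]>z0)&(w[...,2]<z1)&(i.max(2)<dark)
    return w[m]
E
python3 -c "
from h import *
np.set_printoptions(precision=1,suppress=True)
for n in('side','top'):
    p=get_image(n);c=held(p,330,500,270,340,40,200)
    c=c[np.argsort(c[:,0])];print(n,len(c));print(c[::max(1,len(c)//14)])"
```

```text
side 124
[[366.1 292.1 129.8]
 [379.1 308.  127.3]
 [393.  292.2 131.6]
 [405.8 303.8 131.9]
 [424.5 299.6 128.1]
 [437.3 308.7 130.2]
 [452.4 305.3 126.3]
 [466.7 316.6 199.1]
 [472.6 333.9 174.7]
 [474.2 289.1 188.6]
 [475.3 270.4 191.2]
 [477.9 288.2 193.2]
 [478.7 297.2 147.2]
 [482.4 295.  157.3]
 [489.3 289.7 146.4]
 [492.4 284.2 158.6]]
top 214
[[360.  296.6 121.3]
 [373.2 302.3 122.4]
 [381.2 294.  125.1]
 [389.1 302.5 124.8]
 [397.1 297.6 124.3]
 [405.3 295.8 121.5]
 [413.7 297.2 116.7]
 [423.7 306.6 125.1]
 [434.  305.8 131. ]
 [443.  300.2 121.3]
 [453.6 302.9 123.6]
 [464.2 305.7 125.4]
 [472.5 309.  124.4]
 [477.9 272.3 188.7]
 [484.5 277.3 177.5]]
```

Request:
carry_out(
  slide=[
    [0.0,0.0,0.05],
    [0.0,0.0,0.095],
    [0.0,0.0,0.112],
    [0.0,0.0,0.113],
    [0.0,0.0,0.113],
    [0.0,0.0,0.113],
    [-0.03,0.0,0.112],
    [-0.048,0.0,0.112],
  ],
  roll=[0,0,0,0,0,0,0,0],
  claw=[0.0,0.0,0.0,0.0,0.035,0.035,0.035,0.035],
)

```text
clock: 29.45
position: [434.9, 300.0, 176.2]
ee_rot: [0.999, 0.04, -0.0, 0.0]
contact_force: [1.0, 0.7, 0.5]
gripper_width: 35.1
grasp_force: 0.0
```

```bash
python3 plan.py 435.5,300.5,175.5,- ;  python3 -c "
from h import *
p=get_image('top');i=p['img'].astype(int);w=cloud(p)
reg=(w[...,0]>330)&(w[...,0]<520)&(w[...,1]>270)&(w[...,1]<330)&(w[...,2]<25)
print(rect(p,(reg&(i.max(2)<90)).astype(np.uint8),8))
for t in('black_spudger_centre','tweezers_centre'): print(t,[(r['at'],round(r['conf'],2),pt(p,r['at'],8).round(1)) for r in place_of(p,t)[:2]])
save(p,'t11.png')"
```

```text
t29.4 P [434.9 300.  176.2] yaw -85.4 j6 0.74 w35.1 gf0.0 F [1.  0.7 0.5]
slide [0.001, -0.0, 0.001] roll 0.0 rows>=0.0
[(380.5, 298.5, 100.0, 58.6, -1.6)]
black_spudger_centre [([190.3, 222.2], 0.49, array([420. , 292.2,   8. ]))]
tweezers_centre [([208.5, 222.8], 0.62, array([419. , 237.5,   8. ]))]
```

Request:
carry_out(
  slide=[
    [0.001,0.0,0.001],
    [0.001,0.0,0.001],
    [0.001,0.0,0.001],
    [0.0,0.0,-0.05],
    [0.0,0.0,-0.11],
    [0.0,0.0,-0.17],
    [0.0,0.0,-0.175],
    [0.0,0.0,-0.175],
  ],
  roll=[0,0,0,0,0,0,8,18],
  claw=[0.0,0.0,0.0,0.0,0.0,0.0,0.0,0.0],
)

```text
clock: 30.6
position: [435.6, 300.1, 352.8]
ee_rot: [0.993, -0.12, 0.0, -0.001]
contact_force: [0.5, -0.2, 0.2]
gripper_width: 9.0
grasp_force: 59.0
```

```bash
python3 plan.py 440,0,360,-135 435,-170,350,180;  python3 -c "
from h import *
np.set_printoptions(precision=1,suppress=True)
for n in('side','top'):
    p=get_image(n);c=held(p,330,520,250,345,150,205)
    c=c[np.argsort(c[:,0])];print(n,len(c));print(c[::max(1,len(c)//10)])"
```

```text
t30.6 P [435.6 300.1 352.8] yaw -103.7 j6 0.42 w9.0 gf59.0 F [ 0.5 -0.2  0.2]
slide [0.076, 0.29, -0.008] roll 31.3 rows>=4.8
slide [0.111, 0.457, 0.002] roll 76.3 rows>=4.2
side 122
[[352.1 319.  181.7]
 [367.2 315.2 187.1]
 [382.4 317.2 184.4]
 [396.7 307.  189.3]
 [411.9 308.  187.2]
 [424.6 283.6 201.1]
 [432.7 292.7 181.4]
 [444.2 292.  189.6]
 [455.8 294.  187.3]
 [469.8 285.8 182.2]
 [485.1 285.8 185.1]]
top 143
[[354.1 321.  183.1]
 [364.1 319.3 181.7]
 [371.5 322.1 182. ]
 [376.6 309.  185.1]
 [384.4 308.3 179.1]
 [391.9 306.1 179.2]
 [401.6 309.9 186.3]
 [409.3 302.9 185.3]
 [419.5 298.6 184.3]
 [470.4 293.1 185.2]
 [481.2 286.6 181.8]]
```

Request:
carry_out(
  slide=[
    [0.013,0.055,0.0],
    [0.026,0.112,0.0],
    [0.04,0.17,0.0],
    [0.054,0.225,0.0],
    [0.068,0.28,0.0],
    [0.081,0.335,0.0],
    [0.095,0.395,0.0],
    [0.107,0.45,0.002],
  ],
  roll=[10,20,30,40,50,60,70,76.3],
  claw=[0.0,0.0,0.0,0.0,0.0,0.0,0.0,0.0],
)

```text
clock: 31.7
position: [435.1, -164.3, 349.5]
ee_rot: [0.709, -0.705, 0.0, -0.0]
contact_force: [1.7, 0.2, -0.0]
gripper_width: 8.7
grasp_force: 59.0
```

```bash
python3 plan.py 440,-171,335,180 440,-171,280,180 440,-171,350,180;  python3 -c "
from h import *
np.set_printoptions(precision=1,suppress=True)
for n in('side','top'):
    p=get_image(n);c=held(p,420,460,-260,-60,155,200)
    c=c[np.argsort(c[:,1])];print(n,len(c));print(c[::max(1,len(c)//8)])"
```

```text
t31.7 P [ 435.1 -164.3  349.5] yaw -179.7 j6 0.01 w8.7 gf59.0 F [ 1.7  0.2 -0. ]
slide [0.007, -0.005, 0.014] roll 0.3 rows>=0.3
slide [0.007, -0.005, 0.069] roll 0.3 rows>=0.9
slide [0.007, -0.005, -0.001] roll 0.3 rows>=1.1
side 60
[[ 435.6 -213.2  185.5]
 [ 434.9 -198.9  180.5]
 [ 431.5 -181.7  185.5]
 [ 441.6 -175.4  198.4]
 [ 429.8 -173.6  198.5]
 [ 433.1 -171.7  184.4]
 [ 433.9 -166.3  183.4]
 [ 438.4 -157.   190.8]
 [ 436.3 -131.3  180.9]]
top 0
[]
```

Request:
carry_out(
  slide=[
    [0.007,-0.005,0.015],
    [0.007,-0.005,0.022],
    [0.007,-0.005,0.027],
    [0.007,-0.005,0.032],
    [0.007,-0.005,0.037],
    [0.007,-0.005,0.042],
    [0.007,-0.005,0.046],
    [0.007,-0.005,0.046],
  ],
  roll=[0,0,0,0,0,0,0,0],
  claw=[0.0,0.0,0.0,0.0,0.0,0.0,0.0,0.0],
)

```text
clock: 32.8
position: [441.0, -167.1, 306.2]
ee_rot: [0.711, -0.704, 0.0, -0.001]
contact_force: [-6.7, 10.7, 19.8]
gripper_width: 8.6
grasp_force: 78.2
```

```bash
cat >> h.py <<'E'
def tilt(c,P,yaw):
    """line through the held tool's points c seen in the plane normal to the closing axis: slope (deg) and along-range"""
    a=np.radians(yaw+90);u=(c[:,:2]-P[:2])@[np.cos(a),np.sin(a)];v=c[:,2]
    x,y,_,_=cv2.fitLine(np.stack([u,v],1).astype(np.float32),cv2.DIST_HUBER,0,.01,.01).ravel()[:4]
    return round(float(np.degrees(np.arctan2(y,x))),1),u.min().round(),u.max().round(),v.min().round(),v.max().round()
E
python3 plan.py;  python3 -c "
from h import *
np.set_printoptions(precision=1,suppress=True)
p=get_image('side');P=read_state()['position']
c=held(p,P[0]-12,P[0]+12,-156,-60,10,P[2]-150);print(len(c))
if len(c)>3: print(tilt(c,P,180))
save(p,'s12.png');cv2.imwrite('pics/c12.png',cv2.resize(p['img'][150:290,200:330,::-1],None,fx=4,fy=4,interpolation=cv2.INTER_CUBIC))"
```

```text
t32.8 P [ 441.  -167.1  306.2] yaw -179.4 j6 0.03 w8.6 gf78.2 F [-6.7 10.7 19.8]
3
```

View pics/c12.png

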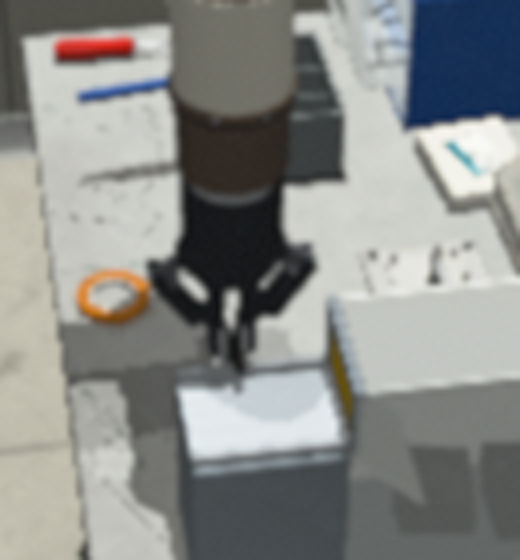

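Request:
carry_out(
  slide=[
    [0.002,0.0,0.003],
    [0.003,0.0,0.007],
    [0.003,0.0,0.011],
    [0.003,0.0,0.015],
    [0.003,0.0,0.019],
    [0.003,0.0,0.023],
    [0.003,0.0,0.026],
    [0.003,0.0,0.026],
  ],
  roll=[0,0,0,0,0,0,0,0],
  claw=[0.0,0.0,0.0,0.0,0.0,0.0,0.0,0.0],
)

```text
clock: 33.85
position: [445.4, -169.8, 283.6]
ee_rot: [0.712, -0.702, 0.007, -0.006]
contact_force: [0.7, 15.0, 25.5]
gripper_width: 8.9
grasp_force: 114.4
```

```bash
python3 plan.py 440,-160,280,180 440,-160,360,180
```

```text
t33.9 P [ 445.4 -169.8  283.6] yaw -179.2 j6 0.03 w8.9 gf114.4 F [ 0.7 15.  25.5]
slide [-0.01, 0.005, 0.003] roll 0.8 rows>=0.2
slide [-0.01, 0.004, -0.077] roll 0.8 rows>=1.3
```

Request:
carry_out(
  slide=[
    [-0.008,0.003,0.0],
    [-0.016,0.004,0.0],
    [-0.016,0.004,-0.03],
    [-0.016,0.004,-0.075],
  ],
  roll=[0,0,0,0],
  claw=[0.0,0.0,0.0,0.0],
)

```text
clock: 34.35
position: [435.8, -155.4, 351.2]
ee_rot: [0.71, -0.705, -0.002, 0.002]
contact_force: [0.9, -0.8, -0.0]
gripper_width: 8.6
grasp_force: 109.0
```

```bash
python3 plan.py;  python3 -c "
from h import *
np.set_printoptions(precision=1,suppress=True)
P=read_state()['position']
for n in('side','top'):
    p=get_image(n)
    c=held(p,P[0]-25,P[0]+25,-230,-60,20,P[2]-175,80);print(n,len(c),tilt(c,P,180) if len(c)>3 else '')
    c=c[np.argsort(c[:,2])];print(c[::max(1,len(c)//8)])
    save(p,n+'13.png')
p=get_image('side');cv2.imwrite('pics/c13.png',cv2.resize(p['img'][150:290,200:330,::-1],None,fx=4,fy=4,interpolation=cv2.INTER_CUBIC))"
```

```text
t34.4 P [ 435.8 -155.4  351.2] yaw -179.6 j6 -0.00 w8.6 gf109.0 F [ 0.9 -0.8 -0. ]
side 2 
[[ 437.9 -140.6  168.4]
 [ 434.3 -143.9  171.8]]
top 21 (89.6, np.float64(31.0), np.float64(33.0), np.float64(21.0), np.float64(58.0))
[[ 411.9 -187.3   20.6]
 [ 423.5 -187.    22.9]
 [ 414.7 -186.6   23.6]
 [ 411.2 -186.8   34.5]
 [ 422.7 -186.6   36.4]
 [ 425.6 -186.6   36.7]
 [ 416.5 -187.3   44.2]
 [ 425.  -187.    46.3]
 [ 413.  -187.1   56. ]
 [ 418.6 -187.1   56.8]
 [ 415.7 -186.8   57.6]]
```

View pics/c13.png

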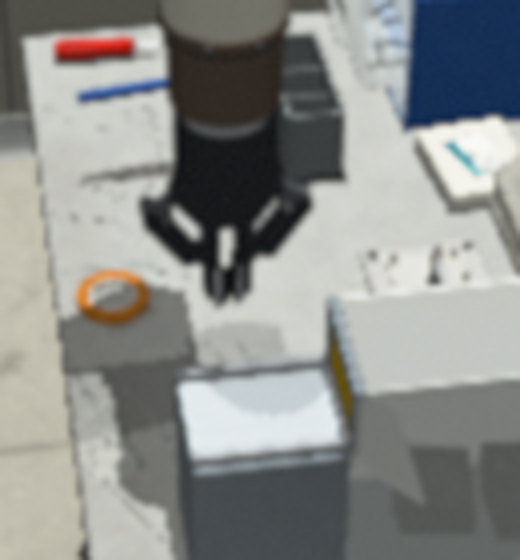

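Request:
carry_out(
  slide=[
    [0.0,0.0,-0.01],
    [-0.03,-0.015,-0.02],
    [-0.06,-0.03,-0.029],
    [-0.1,-0.045,-0.029],
    [-0.13,-0.06,-0.029],
    [-0.16,-0.08,-0.029],
    [-0.19,-0.095,-0.029],
    [-0.215,-0.104,-0.029],
  ],
  roll=[-10.5,-21,-31.5,-42,-52.5,-63,-73.5,-84],
  claw=[0.0,0.0,0.0,0.0,0.0,0.0,0.0,0.0],
)

```text
clock: 35.5
position: [539.3, 60.9, 379.1]
ee_rot: [0.999, -0.046, -0.002, 0.001]
contact_force: [0.3, -0.8, -0.5]
gripper_width: 8.8
grasp_force: 109.2
```

```bash
python3 plan.py;  python3 -c "
from h import *
np.set_printoptions(precision=1,suppress=True)
P=read_state()['position']
p=get_image('side');save(p,'s14.png')
c=held(p,P[0]-130,P[0]+130,P[1]-20,P[1]+20,60,P[2]-175,80);print(len(c))
c=c[np.argsort(c[:,0])];print(c[::max(1,len(c)//12)])
cv2.imwrite('pics/c14.png',cv2.resize(p['img'][130:250,210:330,::-1],None,fx=4,fy=4,interpolation=cv2.INTER_CUBIC))"
```

```text
t35.5 P [539.3  60.9 379.1] yaw -95.3 j6 1.07 w8.8 gf109.2 F [ 0.3 -0.8 -0.5]
34
[[493.5  60.9 166.7]
 [496.3  57.6 173. ]
 [500.3  60.9 174.4]
 [502.9  56.1 181.9]
 [503.4  59.7 187.6]
 [506.3  56.1 181.5]
 [507.3  62.1 185.5]
 [509.8  57.6 196.8]
 [509.9  58.  192.3]
 [511.4  66.6 194.4]
 [513.4  58.5 195.7]
 [513.9  60.6 190. ]
 [516.   54.6 202.4]
 [517.1  59.7 194.5]
 [519.4  72.7 197.6]
 [520.   57.6 204. ]
 [523.5  57.7 199.4]]
```

View pics/c14.png

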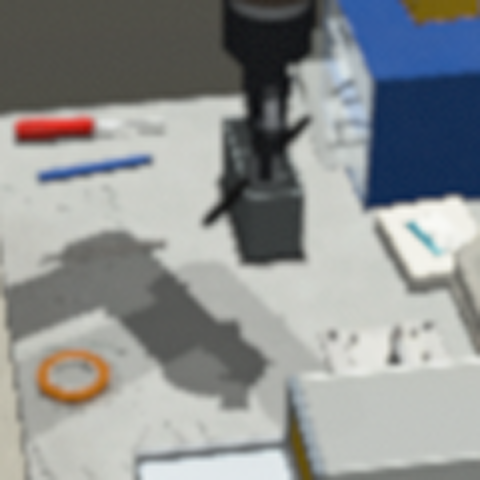

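```bash
python3 plan.py 606,225,330,-90 606,225,258,-90;  python3 -c "
from h import *
np.set_printoptions(precision=1,suppress=True)
p=get_image('top');save(p,'t15.png');w=cloud(p)
for a in range(612,690,12):
  print(a,[ (round(float(np.nanpercentile(w[...,2][m],90))) if m.sum() else None) for b in range(190,360,25) for m in [(w[...,0]>a)&(w[...,0]<a+12)&(w[...,1]>b)&(w[...,1]<b+25)]])
m=(w[...,0]>540)&(w[...,0]<625)&(w[...,1]>185)&(w[...,1]<350)&(w[...,2]>72)&(w[...,2]<90)
print(m.sum(),rect(p,m,80),np.percentile(w[m],[1,99],0))
"
```

```text
t35.5 P [540.3  62.8 379. ] yaw -94.9 j6 1.07 w8.4 gf109.1 F [1.9 0.8 0.1]
slide [0.052, -0.167, 0.049] roll -4.9 rows>=2.9
slide [0.052, -0.167, 0.121] roll -4.9 rows>=1.2
612 [None, None, None, None, None, None, None]
624 [None, None, None, None, None, 64, 65]
636 [None, None, None, 103, 99, 96, 95]
648 [None, None, None, 86, 59, 57, 58]
660 [None, None, None, 89, 59, 59, 59]
672 [None, None, 1, 88, 60, 61, 117]
684 [None, 23, 2, 158, 158, 158, 158]Traceback (most recent call last):
  File "<string>", line 8, in <module>
    print(m.sum(),rect(p,m,80),np.percentile(w[m],[1,99],0))
                               ~~~~~~~~~~~~~^^^^^^^^^^^^^^^
    return _quantile_unchecked(
        a, q, axis, out, overwrite_input, method, keepdims, weights)
    return _ureduce(a,
                    func=_quantile_ureduce_func,
    ...<5 lines>...
                    overwrite_input=overwrite_input,
                    method=method)
    r = func(a, **kwargs)
    result = _quantile(arr,
                       quantiles=q,
    ...<2 lines>...
                       out=out,
                       weights=wgt)
    slices_having_nans = np.isnan(arr[-1, ...])
                                  ~~~^^^^^^^^^
IndexError: index -1 is out of bounds for axis 0 with size 0
```

Request:
carry_out(
  slide=[
    [0.02,-0.05,0.0],
    [0.04,-0.1,0.01],
    [0.052,-0.15,0.03],
    [0.054,-0.167,0.05],
    [0.054,-0.167,0.065],
    [0.054,-0.167,0.08],
    [0.054,-0.167,0.08],
    [0.054,-0.167,0.08],
  ],
  roll=[-2,-4.9,-4.9,-4.9,-4.9,-4.9,-4.9,-4.9],
  claw=[0.0,0.0,0.0,0.0,0.0,0.0,0.0,0.0],
)

```text
clock: 36.6
position: [609.4, 219.1, 302.0]
ee_rot: [1.0, -0.008, 0.0, -0.0]
contact_force: [0.6, -1.0, -0.5]
gripper_width: 8.7
grasp_force: 109.5
```

```bash
python3 plan.py 608,225,258,-90;  python3 -c "
from h import *
np.set_printoptions(precision=1,suppress=True)
P=read_state()['position']
p=get_image('side');save(p,'s15.png')
c=held(p,P[0]-130,P[0]+130,P[1]-20,P[1]+20,84,P[2]-175,80);print(len(c))
c=c[np.argsort(c[:,0])];print(c[::max(1,len(c)//12)])
w=cloud(p);m=(w[...,0]>540)&(w[...,0]<625)&(w[...,1]>185)&(w[...,1]<350)&(w[...,2]>74)&(w[...,2]<86)
print(np.percentile(w[m],[1,3,97,99],0))"
```

```text
t36.6 P [609.4 219.1 302. ] yaw -90.9 j6 0.96 w8.7 gf109.5 F [ 0.6 -1.  -0.5]
slide [-0.001, -0.006, 0.044] roll -0.9 rows>=0.7
39
[[557.5 210.3  91.6]
 [563.1 218.9  84.9]
 [565.6 212.3  89.3]
 [566.8 219.8  97.8]
 [570.9 220.7  96.8]
 [571.7 225.7 102.5]
 [573.2 214.  105.9]
 [576.2 209.5 104.1]
 [577.8 218.  107.2]
 [581.2 215.9 108.3]
 [582.9 225.9 115. ]
 [585.1 218.6 124.4]
 [588.8 217.2 120.3]]
[[552.1 196.5  74.1]
 [552.4 199.7  74.5]
 [608.4 343.1  84.5]
 [608.8 346.1  84.9]]
```

Request:
carry_out(
  slide=[
    [-0.001,-0.006,0.01],
    [-0.001,-0.006,0.03],
    [-0.001,-0.006,0.043],
    [-0.001,-0.006,0.044],
    [-0.001,-0.006,0.044],
    [-0.001,-0.006,0.044],
    [-0.001,-0.006,0.044],
    [-0.001,-0.006,0.044],
  ],
  roll=[0,0,0,0,0,0,0,0],
  claw=[0.0,0.0,0.0,0.0,0.0,0.03,0.03,0.03],
)

```text
clock: 37.65
position: [608.2, 226.1, 257.5]
ee_rot: [1.0, -0.007, -0.001, 0.0]
contact_force: [-0.8, -0.5, -0.3]
gripper_width: 29.7
grasp_force: 0.0
```

```bash
python3 plan.py 608,225,330,-90;  python3 -c "
from h import *
np.set_printoptions(precision=1,suppress=True)
P=read_state()['position']
for n in('side','top'):
  p=get_image(n);save(p,n+'16.png')
  c=held(p,530,680,200,250,84,150,80);print(n,len(c))
  c=c[np.argsort(c[:,0])];print(c[::max(1,len(c)//12)])"
```

```text
t37.6 P [608.2 226.1 257.5] yaw -90.8 j6 0.95 w29.7 gf0.0 F [-0.8 -0.5 -0.3]
slide [-0.0, 0.001, -0.073] roll -0.8 rows>=1.2
side 38
[[553.7 231.2  86.6]
 [594.2 208.6 134.7]
 [595.1 213.2 136.1]
 [595.5 215.5 139. ]
 [596.1 214.1 112.5]
 [596.9 200.9 121.6]
 [597.7 240.5 108.1]
 [598.1 240.5  94.1]
 [598.7 204.8  95.7]
 [599.4 246.9  94.2]
 [601.1 200.2 107.8]
 [605.  200.9 111.5]
 [605.9 204.3 104.5]]
top 28
[[594.3 203.5 130.8]
 [595.5 201.5 148.6]
 [595.9 201.5 124.2]
 [596.7 210.2 120.4]
 [597.2 209.  106.9]
 [597.6 210.6  93.1]
 [597.8 242.2  90.6]
 [598.3 205.3  90.5]
 [600.1 241.9  93.2]
 [600.5 200.9 105.6]
 [601.  222.4  90.3]
 [601.8 225.7  87. ]
 [603.4 222.2  92.5]
 [603.6 228.1  91.6]]
```

Request:
carry_out(
  slide=[
    [0.0,0.001,-0.04],
    [0.0,0.001,-0.09],
    [-0.03,-0.03,-0.1],
    [-0.08,-0.07,-0.1],
    [-0.12,-0.11,-0.1],
    [-0.16,-0.15,-0.1],
    [-0.166,-0.153,-0.08],
    [-0.166,-0.153,-0.05],
  ],
  roll=[0,0,0,0,-3,-7.6,-7.6,-7.6],
  claw=[0.03,0.03,0.035,0.035,0.035,0.035,0.035,0.035],
)

```text
clock: 38.75
position: [443.7, 382.5, 308.3]
ee_rot: [0.998, 0.061, 0.001, -0.001]
contact_force: [-0.0, 0.3, -0.6]
gripper_width: 34.7
grasp_force: 0.0
```

```bash
python3 plan.py 442,379.3,200,-83.2 442,379.3,175.5,-83.2;  python3 -c "
from h import *
np.set_printoptions(precision=1,suppress=True)
for n in('side','top'):
  p=get_image(n);save(p,n+'17.png')
  c=held(p,530,680,205,245,84,150,80);print(n,len(c))
  c=c[np.argsort(c[:,2])];print(c[::max(1,len(c)//10)])
i=p['img'].astype(int)
m=(i[...,2]-i[...,0]>60);w=cloud(p);m&=(w[...,0]>330)&(w[...,0]<520)&(w[...,1]>340)&(w[...,1]<410);print(rect(p,m,8))"
```

```text
t38.8 P [443.7 382.5 308.3] yaw -83.0 j6 0.70 w34.7 gf0.0 F [-0.   0.3 -0.6]
slide [-0.002, 0.003, 0.108] roll 0.2 rows>=1.7
slide [-0.002, 0.003, 0.133] roll 0.2 rows>=0.4
side 19
[[603.4 226.1  84.8]
 [551.4 240.3  85.2]
 [598.8 223.2  87.3]
 [602.9 224.5  90.7]
 [598.6 223.1  92.1]
 [606.1 221.4  92.5]
 [602.2 222.5  96.8]
 [605.3 218.8  99. ]
 [602.6 224.7  99.9]
 [610.1 223.4 100. ]
 [606.2 223.6 100.2]
 [615.3 230.5 103.8]
 [613.6 222.7 104.7]
 [609.6 222.2 105.5]
 [614.  225.8 111.8]
 [617.5 224.2 112.5]
 [620.1 219.6 120. ]
 [621.1 224.6 121.1]
 [615.8 217.7 121.7]]
top 37
[[599.4 223.1  84.8]
 [604.2 231.3  88.9]
 [603.8 225.3  90.9]
 [605.6 227.6  95.2]
 [608.1 227.5  96.8]
 [607.1 224.1 101.1]
 [612.4 221.2 102.8]
 [610.8 223.2 108.9]
 [618.6 225.9 112.1]
 [615.5 222.8 113. ]
 [614.5 225.1 116.7]
 [621.9 224.8 121.3]
 [626.  224.1 127.1]]
[]
```

Request:
carry_out(
  slide=[
    [-0.002,0.003,0.06],
    [-0.002,0.003,0.115],
    [-0.002,0.003,0.133],
    [-0.002,0.003,0.133],
    [-0.002,0.003,0.133],
    [-0.002,0.003,0.133],
    [-0.002,0.003,0.133],
    [-0.002,0.003,0.08],
  ],
  roll=[0,0,0,0,0,0,0,0],
  claw=[0.035,0.035,0.035,0.035,0.0,0.0,0.0,0.0],
)

```text
clock: 39.85
position: [442.2, 376.9, 224.2]
ee_rot: [0.998, 0.059, -0.003, 0.004]
contact_force: [1.1, 0.2, 0.6]
gripper_width: 9.9
grasp_force: 58.8
```

```bash
python3 plan.py 442,379,365,-90 440,0,360,-135 440,-171,350,180;  python3 -c "
from h import *
np.set_printoptions(precision=1,suppress=True)
for n in('side','top'):
  p=get_image(n);i=p['img'].astype(int);w=cloud(p);m=(i[...,2]-i[...,0]>60)&(w[...,1]>300)&(w[...,1]<440)&(w[...,0]<560)
  c=w[m];c=c[np.argsort(c[:,0])];print(n,len(c),c[::max(1,len(c)//7)])"
```

```text
t39.9 P [442.2 376.9 224.2] yaw -83.3 j6 0.71 w9.9 gf58.8 F [1.1 0.2 0.6]
slide [-0.001, -0.001, -0.141] roll 6.7 rows>=2.3
slide [-0.047, 0.375, -0.133] roll 51.7 rows>=6.1
slide [-0.068, 0.545, -0.121] roll 96.7 rows>=4.2
side 0 []
top 3 [[481.7 383.   64.6]
 [484.3 382.4  67.4]
 [484.3 385.5  66.4]]
```

Request:
carry_out(
  slide=[
    [0.0,0.0,-0.06],
    [0.0,0.0,-0.12],
    [-0.005,0.04,-0.135],
    [-0.012,0.1,-0.135],
    [-0.02,0.16,-0.135],
    [-0.028,0.22,-0.135],
    [-0.035,0.28,-0.135],
    [-0.043,0.34,-0.133],
  ],
  roll=[0,0,10,20,30,40,50,60],
  claw=[0.0,0.0,0.0,0.0,0.0,0.0,0.0,0.0],
)

```text
clock: 40.95
position: [440.2, 33.6, 360.7]
ee_rot: [0.893, -0.45, 0.0, -0.0]
contact_force: [2.3, -0.3, 0.1]
gripper_width: 9.6
grasp_force: 58.8
```

```bash
python3 plan.py 440,-171,350,180 440,-171,328,180
```

```text
t41.0 P [440.2  33.6 360.7] yaw -143.5 j6 0.19 w9.6 gf58.8 F [ 2.3 -0.3  0.1]
slide [0.164, 0.122, 0.011] roll 36.5 rows>=3.4
slide [0.164, 0.122, 0.033] roll 36.5 rows>=0.4
```

Request:
carry_out(
  slide=[
    [0.045,0.033,0.003],
    [0.09,0.067,0.006],
    [0.135,0.1,0.009],
    [0.165,0.123,0.011],
    [0.165,0.123,0.025],
    [0.165,0.123,0.033],
    [0.165,0.123,0.036],
    [0.165,0.123,0.036],
  ],
  roll=[10,20,30,36.5,36.5,36.5,36.5,36.5],
  claw=[0.0,0.0,0.0,0.0,0.0,0.0,0.0,0.0],
)

```text
clock: 41.95
position: [440.7, -169.6, 325.2]
ee_rot: [0.71, -0.704, -0.0, 0.001]
contact_force: [-3.0, -2.4, 5.1]
gripper_width: 9.4
grasp_force: 59.4
```

```bash
python3 plan.py 440,-173,325,180 440,-173,300,180 440,-173,290,180
```

```text
t42.0 P [ 440.7 -169.6  325.2] yaw -179.5 j6 0.03 w9.4 gf59.4 F [-3.  -2.4  5.1]
slide [0.003, 0.001, 0.0] roll 0.5 rows>=0.1
slide [0.003, 0.001, 0.025] roll 0.5 rows>=0.4
slide [0.003, 0.001, 0.035] roll 0.5 rows>=0.2
```

Just in contact. Press down slowly.

Request:
carry_out(
  slide=[
    [0.003,0.001,0.004],
    [0.003,0.001,0.008],
    [0.003,0.001,0.012],
    [0.003,0.001,0.016],
    [0.003,0.001,0.02],
    [0.003,0.001,0.025],
    [0.003,0.001,0.03],
    [0.003,0.001,0.035],
  ],
  roll=[0,0,0,0,0,0,0,0],
  claw=[0.0,0.0,0.0,0.0,0.0,0.0,0.0,0.0],
)

```text
clock: 42.95
position: [443.9, -171.9, 296.7]
ee_rot: [0.712, -0.703, 0.007, -0.004]
contact_force: [-6.7, 10.9, 44.3]
gripper_width: 9.8
grasp_force: 102.8
```

```bash
python3 plan.py; python3 -c "
from h import *
np.set_printoptions(precision=1,suppress=True)
p=get_image('side');i=p['img'].astype(int);w=cloud(p);m=(i[...,2]-i[...,0]>45)&(w[...,1]>-240)&(w[...,1]<-60)&(w[...,0]<500)&(w[...,0]>380)&(w[...,2]>20)&(w[...,2]<230)
c=w[m];c=c[np.argsort(c[:,1])];print(len(c),c[::max(1,len(c)//9)])"
```

```text
t43.0 P [ 443.9 -171.9  296.7] yaw -179.3 j6 0.04 w9.8 gf102.8 F [-6.7 10.9 44.3]
4 [[ 445.4 -208.5  167.7]
 [ 446.3 -203.1  166.5]
 [ 443.3 -202.9  166.8]
 [ 445.3 -190.8  159.4]]
```

Request:
carry_out(
  slide=[
    [-0.018,0.0,0.0],
    [-0.018,0.0,0.006],
    [-0.015,0.0,0.012],
    [-0.012,0.0,0.016],
    [-0.008,0.0,0.02],
    [-0.005,0.0,0.023],
    [-0.002,0.0,0.025],
    [0.001,0.0,0.027],
  ],
  roll=[0,0,0,0,0,0,0,0],
  claw=[0.0,0.0,0.0,0.0,0.0,0.0,0.0,0.0],
)

```text
clock: 44.0
position: [443.7, -171.1, 266.0]
ee_rot: [0.71, -0.704, 0.003, -0.005]
contact_force: [-2.5, 39.3, 33.4]
gripper_width: 10.0
grasp_force: 141.8
```

```bash
cat > seeb.py <<'E'
from h import *
np.set_printoptions(precision=1,suppress=True)
p=get_image('side');i=p['img'].astype(int);w=cloud(p);P=read_state()['position']
m=(i[...,2]-i[...,0]>45)&(abs(w[...,1]-P[1])<100)&(abs(w[...,0]-P[0])<100)&(w[...,2]>10)&(w[...,2]<P[2]-80)
c=w[m];c=c[np.argsort(c[:,2])];print(len(c),c[::max(1,len(c)//9)])
E
python3 plan.py; python3 seeb.py
```

```text
t44.0 P [ 443.7 -171.1  266. ] yaw -179.5 j6 0.04 w10.0 gf141.8 F [-2.5 39.3 33.4]
0 []
```

Request:
carry_out(
  slide=[
    [-0.02,0.0,0.0],
    [-0.03,0.0,-0.03],
    [-0.03,0.0,-0.09],
    [-0.06,-0.015,-0.115],
    [-0.1,-0.04,-0.115],
    [-0.15,-0.06,-0.115],
    [-0.19,-0.08,-0.115],
    [-0.23,-0.1,-0.115],
  ],
  roll=[0,-10.5,-21,-31.5,-42,-52.5,-63,-73.5],
  claw=[0.0,0.0,0.0,0.0,0.0,0.0,0.0,0.0],
)

```text
clock: 45.05
position: [539.4, 57.7, 376.5]
ee_rot: [0.991, -0.137, -0.001, 0.0]
contact_force: [0.7, -0.3, -0.2]
gripper_width: 9.8
grasp_force: 136.8
```

```bash
python3 plan.py; python3 seeb.py
```

```text
t45.0 P [539.4  57.7 376.5] yaw -105.8 j6 0.89 w9.8 gf136.8 F [ 0.7 -0.3 -0.2]
16 [[497.4  63.9 172.6]
 [507.7  64.  179.8]
 [503.7  61.  182.5]
 [510.5  60.9 186. ]
 [506.3  56.4 189.7]
 [510.3  60.1 190.8]
 [512.9  55.6 193.7]
 [513.6  59.6 195. ]
 [516.8  58.  195.7]
 [509.9  58.4 196.3]
 [518.   65.3 198.7]
 [516.8  58.5 199.5]
 [513.4  59.  199.6]
 [520.6  60.7 201.8]
 [523.3  57.6 207.8]
 [519.6  55.8 209.5]]
```

```bash
python3 plan.py 606,271,320,-90 606,271,302,-90
```

```text
t45.1 P [541.8  61.2 376.3] yaw -105.4 j6 0.89 w9.9 gf136.8 F [3.5 2.9 1.1]
slide [0.006, -0.219, 0.056] roll -15.4 rows>=3.6
slide [0.006, -0.219, 0.074] roll -15.4 rows>=0.3
```

Request:
carry_out(
  slide=[
    [0.0,-0.05,0.0],
    [0.002,-0.1,0.0],
    [0.003,-0.15,0.01],
    [0.006,-0.2,0.02],
    [0.006,-0.219,0.04],
    [0.006,-0.219,0.06],
    [0.006,-0.219,0.074],
    [0.006,-0.219,0.074],
  ],
  roll=[-5,-10,-15.4,-15.4,-15.4,-15.4,-15.4,-15.4],
  claw=[0.0,0.0,0.0,0.0,0.0,0.0,0.0,0.0],
)

```text
clock: 46.1
position: [605.6, 264.1, 302.1]
ee_rot: [1.0, -0.007, -0.001, 0.001]
contact_force: [0.2, -0.2, 1.4]
gripper_width: 10.0
grasp_force: 137.5
```

```bash
python3 plan.py 606,271,256,-90; python3 seeb.py
```

```text
t46.1 P [605.6 264.1 302.1] yaw -90.8 j6 0.90 w10.0 gf137.5 F [ 0.2 -0.2  1.4]
slide [0.0, -0.007, 0.046] roll -0.8 rows>=0.7
207 [[697.9 273.5  11.5]
 [693.4 262.9  44.3]
 [702.8 260.8  78.4]
 [697.9 263.1 101.1]
 [694.7 270.2 115.5]
 [584.9 258.9 134. ]
 [694.4 279.8 155.4]
 [704.4 338.9 159.3]
 [686.2 330.9 161.2]]
```

```bash
sed -i 's/c=w\[m\];/m\&=w[...,0]<660\nc=w[m];/' seeb.py; python3 seeb.py
```

```text
21 [[559.9 265.8  90.2]
 [565.8 256.5 100.6]
 [571.8 267.5 101.8]
 [565.9 257.4 104.6]
 [566.6 261.6 106.4]
 [569.6 257.6 113.4]
 [573.7 259.1 116.6]
 [574.  260.9 120. ]
 [576.8 255.5 123.3]
 [577.5 259.3 125.3]
 [585.  259.1 133.8]]
```

Request:
carry_out(
  slide=[
    [0.003,-0.007,0.01],
    [0.003,-0.007,0.03],
    [0.003,-0.007,0.045],
    [0.003,-0.007,0.046],
    [0.003,-0.007,0.046],
    [0.003,-0.007,0.046],
    [0.003,-0.007,0.046],
    [0.003,-0.007,0.046],
  ],
  roll=[0,0,0,0,0,0,0,0],
  claw=[0.0,0.0,0.0,0.0,0.0,0.026,0.026,0.026],
)

```text
clock: 47.2
position: [608.7, 271.8, 257.9]
ee_rot: [1.0, -0.007, -0.0, -0.0]
contact_force: [0.4, 0.3, 0.6]
gripper_width: 26.4
grasp_force: 0.0
```

```bash
python3 plan.py 608,271,330,-90; python3 seeb.py
python3 - <<'E'
from h import *
p=cv2.imread('pics/top0.png')[:,:,::-1].copy()
q=get_image('top');q0=dict(q);q0['img']=p
# tweezers outline from the first picture, difference to the local background
g=cv2.cvtColor(p,cv2.COLOR_RGB2GRAY).astype(int);bg=cv2.medianBlur(g.astype(np.uint8),21).astype(int)
m=(abs(g-bg)>12);v,u=np.where(m[196:252,200:222]);v+=196;u+=200
print(np.array2string((g-bg)[198:250:2,203:216]))
E
```

```text
t47.2 P [608.7 271.8 257.9] yaw -90.8 j6 0.90 w26.4 gf0.0 F [0.4 0.3 0.6]
slide [-0.001, 0.001, -0.072] roll -0.8 rows>=1.2
7 [[589.5 272.2  63.6]
 [591.9 264.6  68.6]
 [597.5 273.3  71.6]
 [592.3 267.1  71.6]
 [595.9 265.5  72.3]
 [597.6 274.4  75.6]
 [592.2 267.4  76.2]]
[[ -1   1   0   0   0   2   3   1   1   0   0   1   1]
 [  0   0   0   1   1   1   0   2   1   0  -2  -2  -2]
 [  2   3  -1   0   8   9   4   0  -1  -3  -3  -1  -1]
 [  0   0  -1  -1  -6 -41 -40 -10   0  -1  -2  -2  -3]
 [  1  -2   1   1   1  15 -18 -17   1  -1  -3  -1  -1]
 [  1   2   2   1 -22  -7 -11  -8  -1  -2  -3  -2  -2]
 [  1   0   2   8 -27 -22 -14  -8  -4  -1  -4   1   0]
 [ -2  -1   0   7 -10  -9  -3 -18  -8  -2  -2  -1  -1]
 [ -1  -1  -1  -1 -35 -17   6 -37 -25  -1   1   0   2]
 [ 10  13  15  26 -10 -13  16 -21 -18  -1  -1  -1  -1]
 [  9   9  11   1 -23 -14   7 -11 -11   1   0   1  -1]
 [  5   4   6  -4 -26 -12  -1 -34 -22   1   2   0   0]
 [  3   5   6  -5 -30 -16   0 -28 -12  11  12  15   8]
 [  5   5   7  19 -30 -19   3 -29 -10   9  10   9   9]
 [  1   1   2   7 -40 -24  -1 -32 -16   7   8  10  12]
 [  1   1   1  -1 -27 -15 -18 -64 -25   3   4   5   5]
 [ -2   1   1   0 -27 -14   2 -45 -26   1   4   3   4]
 [ -2   0   2   0 -30 -29  -2 -44 -26   2   2   2   1]
 [ -2   0   1  -2 -27 -37 -41 -68 -24   2   3   1  -8]
 [  3   2   1   1 -20 -60 -53 -31  -7   1   2  -7  -4]
 [  3  -1   1   0  -2 -16 -26 -12  -6 -33 -30  -7   3]
 [  0   1  -1   2  -4 -53 -71 -22 -13  -6  -1   1  -1]
 [  1   4   2   2  -1 -18 -27  -9   0   1   2   4   5]
 [ -1  -1   0  -1   0  -1 -14  -9  -2   0   2   4   3]
 [ -5  -5  -3  -2  -5 -24 -18  -3  -1   0  -2  -3  -5]
 [ -1  -4  -2  -2  -2  -2  -2  -3  -2   0   0  -2  -1]]
```

Request:
carry_out(
  slide=[
    [0.0,0.0,-0.04],
    [0.0,0.0,-0.09],
    [-0.04,0.01,-0.09],
    [-0.09,0.02,-0.09],
    [-0.13,0.025,-0.09],
    [-0.165,0.03,-0.08],
    [-0.17,0.032,-0.07],
    [-0.172,0.032,-0.05],
  ],
  roll=[0,0,0,0,0,0,0,0],
  claw=[0.026,0.026,0.035,0.035,0.035,0.035,0.035,0.035],
)

```text
clock: 48.3
position: [436.6, 242.5, 308.3]
ee_rot: [1.0, -0.007, 0.001, -0.001]
contact_force: [0.3, -0.3, 0.3]
gripper_width: 35.1
grasp_force: 0.0
```

```bash
python3 - <<'E'
from h import *
np.set_printoptions(precision=1,suppress=True)
for n in('side','top'):
  p=get_image(n);i=p['img'].astype(int);w=cloud(p)
  m=(i[...,2]-i[...,0]>45)&(w[...,1]>240)&(w[...,1]<300)&(w[...,0]<634)&(w[...,0]>540)&(w[...,2]>30)
  c=w[m];c=c[np.argsort(c[:,2])];print(n,len(c),c[::max(1,len(c)//7)])
a,b=pt(p,(208.7,203),5),pt(p,(208.8,247),5);d=(a-b)/np.linalg.norm(a-b);g=a-48*d
print(a,b,np.linalg.norm(a-b),'grip',g,'yaw',np.degrees(np.arctan2(d[1],d[0]))-90)
E
python3 plan.py
```

```text
side 27 [[585.3 271.5  64.5]
 [596.6 268.7  70. ]
 [588.6 269.3  75.2]
 [601.1 272.   76.8]
 [595.7 265.7  81.7]
 [600.8 272.2  86.2]
 [599.8 268.2  93.8]
 [606.4 263.2 101.2]
 [615.6 270.6 109.2]]
top 73 [[574.8 270.9  31.6]
 [575.7 275.3  41.3]
 [582.4 273.6  52.9]
 [592.8 267.   60. ]
 [595.  276.   75.8]
 [596.5 272.1  82.2]
 [604.9 273.   95.6]
 [620.7 270.6 113. ]]
[478.9 239.3   5. ] [347.4 234.7   5. ] 131.63613663783255 grip [430.9 237.6   5. ] yaw -87.99062729100385
t48.4 P [436.1 241.8 305.8] yaw -90.8 j6 0.72 w35.0 gf0.0 F [ 0.4  0.7 -0.8]
```

```bash
python3 plan.py 430,237.7,175.5,-88 430,237.7,220,-88
```

```text
t48.4 P [436.1 241.8 305.8] yaw -90.8 j6 0.72 w35.0 gf0.0 F [ 0.4  0.7 -0.8]
slide [-0.006, 0.004, 0.13] roll -2.8 rows>=2.1
slide [-0.006, 0.004, 0.086] roll -2.8 rows>=0.7
```

Request:
carry_out(
  slide=[
    [-0.006,0.004,0.05],
    [-0.006,0.004,0.11],
    [-0.006,0.004,0.13],
    [-0.006,0.004,0.13],
    [-0.006,0.004,0.13],
    [-0.006,0.004,0.13],
    [-0.006,0.004,0.13],
    [-0.006,0.004,0.08],
  ],
  roll=[-2.8,-2.8,-2.8,-2.8,-2.8,-2.8,-2.8,-2.8],
  claw=[0.035,0.035,0.035,0.035,0.0,0.0,0.0,0.0],
)

```text
clock: 49.4
position: [429.5, 237.5, 225.7]
ee_rot: [1.0, 0.017, -0.003, 0.003]
contact_force: [0.9, 0.6, 0.2]
gripper_width: 8.4
grasp_force: 58.7
```

```bash
python3 plan.py 440,0,360,-135
python3 - <<'E'
from h import *
np.set_printoptions(precision=1,suppress=True)
P=read_state()['position']
for n in('side','top'):
  p=get_image(n);w=cloud(p);save(p,n+'20.png')
  m=(w[...,1]>P[1]-15)&(w[...,1]<P[1]+15)&(w[...,0]<520)&(w[...,0]>335)&(w[...,2]>30)&(w[...,2]<P[2]-155)
  c=w[m];c=c[np.argsort(c[:,0])];print(n,len(c),c[::max(1,len(c)//9)])
E
```

```text
t49.4 P [429.5 237.5 225.7] yaw -88.0 j6 0.77 w8.4 gf58.7 F [0.9 0.6 0.2]
slide [0.001, 0.238, -0.133] roll 47.0 rows>=4.4
side 84 [[357.1 233.3  55.2]
 [380.2 234.2  56.6]
 [395.5 236.4  48.5]
 [406.9 234.7  48.5]
 [415.7 242.2  56.3]
 [425.2 223.6  64. ]
 [441.6 233.8  49.9]
 [452.7 229.8  56.4]
 [462.2 242.6  45.9]
 [473.6 239.9  56.2]]
top 20 [[361.5 238.9  57.7]
 [367.1 235.8  61.1]
 [370.  236.3  57.9]
 [375.6 236.3  59. ]
 [381.2 236.2  61.3]
 [389.6 242.1  61.5]
 [395.2 242.4  61.2]
 [401.1 243.1  57.6]
 [403.9 243.2  57.3]
 [406.9 234.7  58. ]]
```

Request:
carry_out(
  slide=[
    [0.0,0.0,-0.06],
    [0.0,0.0,-0.12],
    [0.0,0.04,-0.133],
    [0.0,0.1,-0.133],
    [0.0,0.16,-0.133],
    [0.0,0.22,-0.133],
    [0.0,0.28,-0.133],
    [0.0,0.34,-0.13],
  ],
  roll=[0,5,15,25,35,45,55,65],
  claw=[0.0,0.0,0.0,0.0,0.0,0.0,0.0,0.0],
)

```text
clock: 50.5
position: [441.7, -103.3, 358.1]
ee_rot: [0.851, -0.525, 0.001, -0.001]
contact_force: [0.9, 0.6, -0.7]
gripper_width: 8.1
grasp_force: 58.8
```

```bash
python3 plan.py 440,-151,350,180 440,-151,327,180
```

```text
t50.5 P [ 441.7 -103.3  358.1] yaw -153.3 j6 0.34 w8.1 gf58.8 F [ 0.9  0.6 -0.7]
slide [0.042, 0.023, 0.008] roll 26.7 rows>=2.5
slide [0.042, 0.023, 0.031] roll 26.7 rows>=0.4
```

Request:
carry_out(
  slide=[
    [0.02,0.011,0.003],
    [0.042,0.023,0.008],
    [0.042,0.023,0.02],
    [0.042,0.023,0.031],
    [0.042,0.023,0.031],
  ],
  roll=[10,20,26.7,26.7,26.7],
  claw=[0.0,0.0,0.0,0.0,0.0],
)

```text
clock: 51.12
position: [440.7, -149.3, 326.5]
ee_rot: [0.71, -0.704, -0.0, 0.001]
contact_force: [-0.9, -1.1, 2.9]
gripper_width: 8.3
grasp_force: 59.0
```

```bash
python3 plan.py 440,-151,314,180 440,-155,304,180 440,-160,296,180 440,-167,290,180 440,-172,287,180
```

```text
t51.1 P [ 440.7 -149.3  326.5] yaw -179.6 j6 -0.02 w8.3 gf59.0 F [-0.9 -1.1  2.9]
slide [0.002, 0.001, 0.012] roll 0.4 rows>=0.2
slide [0.006, 0.001, 0.022] roll 0.4 rows>=0.2
slide [0.011, 0.001, 0.03] roll 0.4 rows>=0.2
slide [0.018, 0.001, 0.036] roll 0.4 rows>=0.1
slide [0.023, 0.001, 0.039] roll 0.4 rows>=0.1
```

Request:
carry_out(
  slide=[
    [0.002,0.001,0.006],
    [0.002,0.001,0.012],
    [0.004,0.001,0.018],
    [0.007,0.001,0.024],
    [0.011,0.001,0.03],
    [0.015,0.001,0.034],
    [0.019,0.001,0.037],
    [0.023,0.001,0.04],
  ],
  roll=[0,0,0,0,0,0,0,0],
  claw=[0.0,0.0,0.0,0.0,0.0,0.0,0.0,0.0],
)

```text
clock: 52.12
position: [440.8, -170.7, 286.9]
ee_rot: [0.71, -0.704, 0.0, -0.002]
contact_force: [0.3, 10.4, 4.7]
gripper_width: 8.3
grasp_force: 65.2
```

```bash
python3 plan.py
python3 - <<'E'
from h import *
np.set_printoptions(precision=1,suppress=True)
P=read_state()['position']
for n in('side',):
  p=get_image(n);w=cloud(p);save(p,n+'21.png')
  m=(w[...,1]>P[1]-60)&(w[...,1]<P[1]+90)&(abs(w[...,0]-P[0])<14)&(w[...,2]>20)&(w[...,2]<P[2]-125)&((w[...,1]>-183)|(w[...,2]>156))
  c=w[m];c=c[np.argsort(c[:,1])];print(n,len(c),c[::max(1,len(c)//14)])
E
```

```text
t52.1 P [ 440.8 -170.7  286.9] yaw -179.6 j6 0.04 w8.3 gf65.2 F [ 0.3 10.4  4.7]
side 46 [[ 441.5 -195.4  160.1]
 [ 439.7 -188.   161.7]
 [ 431.3 -183.   146. ]
 [ 449.9 -182.2  146.6]
 [ 431.5 -181.8  148.9]
 [ 450.2 -179.7  156.7]
 [ 431.9 -179.   138. ]
 [ 450.5 -178.   150.9]
 [ 447.5 -177.8  142.9]
 [ 453.7 -177.6  150.1]
 [ 435.4 -176.9  143.9]
 [ 435.4 -176.3  155.7]
 [ 454.3 -174.4  142.9]
 [ 445.9 -168.3  159.2]
 [ 444.6 -157.9  145.9]
 [ 444.7 -156.9  149. ]]
```

Request:
carry_out(
  slide=[
    [-0.02,0.0,0.0],
    [-0.03,0.0,-0.03],
    [-0.03,0.0,-0.08],
    [-0.06,-0.015,-0.1],
    [-0.1,-0.04,-0.1],
    [-0.15,-0.06,-0.1],
    [-0.19,-0.08,-0.1],
    [-0.23,-0.1,-0.1],
  ],
  roll=[0,-10.5,-21,-31.5,-42,-52.5,-63,-73.5],
  claw=[0.0,0.0,0.0,0.0,0.0,0.0,0.0,0.0],
)

```text
clock: 53.18
position: [539.0, 60.1, 386.7]
ee_rot: [0.991, -0.137, 0.0, -0.0]
contact_force: [0.6, 0.3, 0.5]
gripper_width: 8.2
grasp_force: 65.0
```

```bash
cat > seet.py <<'E'
from h import *
np.set_printoptions(precision=1,suppress=True)
s=read_state();P=s['position'];M=R.from_quat(s['ee_rot']).as_matrix()
for n in('side','top'):
  p=get_image(n);w=cloud(p);save(p,n+'22.png');q=(w-P)@M   # tool frame
  m=(abs(q[...,1])<14)&(abs(q[...,0])<110)&(q[...,2]>105)&(q[...,2]<275)&((q[...,2]>178)|(abs(q[...,0])>13))&(w[...,2]>84)
  c=q[m];c=c[np.argsort(c[:,2])];print(n,len(c),c[::max(1,len(c)//14)][:,[0,2]].round().tolist())
E
python3 plan.py 590,317,330,-90; python3 seet.py
```

```text
t53.2 P [539.   60.1 386.7] yaw -105.7 j6 0.89 w8.2 gf65.0 F [0.6 0.3 0.5]
slide [-0.02, -0.261, 0.057] roll -15.7 rows>=4.3
side 51 [[24.0, 127.0], [24.0, 131.0], [17.0, 132.0], [14.0, 137.0], [21.0, 141.0], [18.0, 146.0], [-8.0, 184.0], [-11.0, 187.0], [-11.0, 190.0], [-14.0, 191.0], [-14.0, 198.0], [-18.0, 201.0], [-22.0, 205.0], [-25.0, 210.0], [-24.0, 216.0], [-31.0, 223.0], [-35.0, 232.0]]
top 11 [[-10.0, 186.0], [-9.0, 187.0], [-13.0, 195.0], [-15.0, 198.0], [-15.0, 200.0], [-16.0, 207.0], [-19.0, 211.0], [-18.0, 211.0], [-25.0, 220.0], [-28.0, 238.0], [-32.0, 239.0]]
```

Request:
carry_out(
  slide=[
    [0.0,-0.05,0.0],
    [-0.003,-0.1,0.0],
    [-0.006,-0.16,0.01],
    [-0.008,-0.21,0.02],
    [-0.01,-0.255,0.04],
    [-0.01,-0.264,0.06],
    [-0.01,-0.264,0.08],
    [-0.01,-0.264,0.08],
  ],
  roll=[-5,-10,-15.7,-15.7,-15.7,-15.7,-15.7,-15.7],
  claw=[0.0,0.0,0.0,0.0,0.0,0.0,0.0,0.0],
)

```text
clock: 54.28
position: [602.1, 313.6, 304.2]
ee_rot: [1.0, -0.005, -0.002, 0.002]
contact_force: [0.8, 0.6, 0.0]
gripper_width: 8.5
grasp_force: 65.0
```

```bash
python3 plan.py 600,317,258,-90; sed -i 's/w\[...,2\]>84/w[...,2]>50/' seet.py; python3 seet.py
```

```text
t54.3 P [602.1 313.6 304.2] yaw -90.5 j6 0.84 w8.5 gf65.0 F [0.8 0.6 0. ]
slide [-0.002, -0.004, 0.046] roll -0.5 rows>=0.7
side 129 [[-14.0, 110.0], [86.0, 142.0], [95.0, 143.0], [90.0, 145.0], [90.0, 147.0], [-13.0, 163.0], [84.0, 183.0], [84.0, 189.0], [85.0, 197.0], [-18.0, 207.0], [38.0, 217.0], [-49.0, 224.0], [4.0, 231.0], [3.0, 238.0], [2.0, 246.0]]
top 347 [[100.0, 142.0], [96.0, 145.0], [110.0, 146.0], [105.0, 147.0], [95.0, 151.0], [85.0, 172.0], [85.0, 188.0], [-23.0, 220.0], [-45.0, 228.0], [91.0, 242.0], [-47.0, 246.0], [71.0, 247.0], [96.0, 248.0], [81.0, 249.0], [75.0, 251.0]]
```

Request:
carry_out(
  slide=[
    [-0.002,-0.004,0.01],
    [-0.002,-0.004,0.03],
    [-0.002,-0.004,0.045],
    [-0.002,-0.004,0.046],
    [-0.002,-0.004,0.046],
    [-0.002,-0.004,0.046],
    [-0.002,-0.004,0.046],
    [-0.002,-0.004,0.046],
  ],
  roll=[0,0,0,0,0,0,0,0],
  claw=[0.0,0.0,0.0,0.0,0.0,0.026,0.026,0.026],
)

```text
clock: 55.38
position: [600.8, 318.5, 261.0]
ee_rot: [1.0, -0.004, 0.0, -0.0]
contact_force: [-0.7, -0.0, 0.4]
gripper_width: 25.9
grasp_force: 0.0
```

Request:
carry_out(
  slide=[
    [0.0,0.0,-0.04],
    [0.0,0.0,-0.09],
    [0.0,0.0,-0.12],
    [-0.05,0.0,-0.12],
    [-0.1,0.0,-0.12],
    [-0.15,-0.02,-0.12],
    [-0.2,-0.06,-0.12],
    [-0.2,-0.1,-0.12],
  ],
  roll=[0,0,0,0,0,0,0,0],
  claw=[0.026,0.026,0.026,0.026,0.026,0.026,0.026,0.026],
)

```text
clock: 56.38
position: [398.9, 420.6, 381.9]
ee_rot: [1.0, -0.003, 0.0, -0.001]
contact_force: [0.8, 0.6, 1.2]
gripper_width: 26.1
grasp_force: 0.0
```

```bash
python3 plan.py
python3 - <<'E'
from h import *
np.set_printoptions(precision=1,suppress=True)
T={}
for n in('side','top'):
  p=get_image(n);w=cloud(p);T[n]=p
  m=(w[...,0]>545)&(w[...,0]<634)&(w[...,1]>195)&(w[...,1]<350)&(w[...,2]>87)&(w[...,2]<160)
  c=w[m]
  for y in(225,271,317):
    d=c[abs(c[:,1]-y)<20];d=d[np.argsort(d[:,2])];print(n,y,len(d),d[[0,len(d)//2,-1]] if len(d)>2 else d)
print(fans(T['top']))
p=T['top'];print([(r['at'],r['conf']) for r in place_of(p,'tape_roll')[:1]],[(r['at'],r['conf']) for r in place_of(p,'red_screwdriver')[:1]])
f=lambda a,s:cv2.resize(a[:,:,::-1],s,interpolation=cv2.INTER_CUBIC)
A=np.hstack([f(T['side']['img'][140:220,220:320],(400,320)),f(p['img'][140:220,150:250],(400,320))])
B=np.hstack([f(T['side']['img'][185:300,250:390],(340,280)),f(p['img'][80:290,110:420],(460,280))])
cv2.imwrite('pics/final.png',np.vstack([A,B]))
E
```

```text
t56.4 P [398.9 420.6 381.9] yaw -90.3 j6 0.47 w26.1 gf0.0 F [0.8 0.6 1.2]
side 225 36 [[605.4 217.7  90.5]
 [613.2 221.5 110.2]
 [624.6 224.6 129.9]]
side 271 24 [[551.8 264.7  87.1]
 [613.9 261.9 106. ]
 [617.1 261.2 120. ]]
side 317 22 [[599.6 327.7  87.3]
 [599.  306.  101.6]
 [611.6 311.9 120. ]]
top 225 46 [[598.6 228.4  87.9]
 [611.6 223.6 105.9]
 [624.5 226.2 132.4]]
top 271 33 [[603.5 276.9  89.3]
 [608.9 274.7 102.7]
 [619.6 272.6 117. ]]
top 317 25 [[597.7 314.2  87.2]
 [610.  315.7  96.4]
 [612.9 319.4 118.8]]
[]
[([273.5, 240.7], 0.81)] [([140.9, 220.9], 0.57)]
```

View pics/final.png

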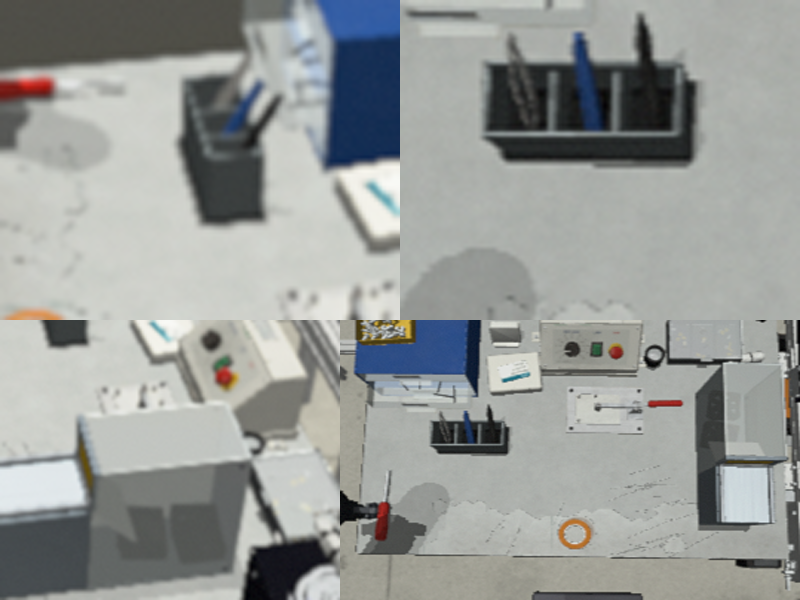

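The last picture shows the tweezers, the blue spudger and the black spudger each standing in a bay (about 525, 590 and 645 on row 90). The lane is empty, the fans are in the bin at (145–195, 530), the yellow flap is shut, and the tape roll and screwdriver are in place.

```bash
python3 -c "
from bench import job_done
print(job_done())"
```

```text
the job is handed in; nothing more can be done
None
```

The job is handed in: all four fans went through the flap into the bin, the flap looks shut, the two spudgers and the tweezers stand in the caddy, and the tape roll and screwdriver were left where they lay.

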